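# Load and set the sample tray under the dosing needle

## Robot

A 6-joint arm with a two-finger parallel gripper is mounted at the origin on the work surface. World frame = base frame: x ahead of the robot, y to its left, z up, the work surface at z = 0. Lengths are in m, angles in rad, forces in N, time in s.
With the tool pointing down it reaches from about 0.3 to 0.775 m from the base axis. Payload 14.6 kg.
Tool frame: the origin (TCP) lies midway between the tips of the shut fingers; the grasp point (between the pads) lies 19 mm behind it; z points along the fingers, y is the line along which they close (so a half turn about z gives the same grasp; the last joint's range is limited). The gripper opens to 94 mm and grips with 3 to 60 N. Pads are 16 mm wide; open, the fingers measure 119 mm over their backs; the gripper's body (75 mm by 177 mm) begins 78 mm behind the grasp point.
Start: joints at [-1.257, 0.3, 1.521, -0, 1.321, -0.067], TCP at [0.204, -0.511, 0.205] pointing down, gripper open.
Joint ranges: [-3.03, 3.03], [-0.79, 2.21], [0.23, 2.52], [-1.04, 4.18], [0, 3.07], [-2.55, 2.55]. Speed limits (rad/s): [2.22, 2.22, 2.57, 3.14, 3.14, 3.14].

## Interface

Orientations are given as [roll, pitch, yaw] about the fixed x, y, z axes, in that order (R = Rz(yaw) Ry(pitch) Rx(roll)).
In Python, from station import telemetry, optics, ctrl gives the robot as it stands.
- The arm moves only by the tool carry_out, never from a script. Its argument "plan" is a list that holds one entry, the list of rows, each a list of 7 numbers: the shift along the tool's x, y, z in mm, then the turn, a rotation vector about the tool's x, y, z in rad, then the finger opening in mm, from 0 to 94. A call has 1 to 20 rows; each row shifts and turns the commanded pose from where the row before left it, along the tool's axes as they then stand; what a row does not reach is not made up. A row lasts 1/12 s, in which the tool goes at most 41.7 mm and 7.16 degrees, less where a joint would pass 70% of its speed; a pose out of reach is approached as far as the arm can. A call with a gripper value outside its range is refused whole. The fingers move at their own pace and stop on an object; "squeeze" is the grip in N (left out, the last holds). Time passes only in rows, so rows that do not move let the fingers close. It gives the time, the measured TCP pose, the force, the opening and the grip force at its end, in the units of the state.
- telemetry.get_obs(): the state, without advancing time (a new reading comes with each control period).
- optics.camera(name): name is "scene" or "side" or "wrist"; returns a dict with "pixels" (400x640x3 uint8, red, green, blue), "intrinsics" (3x3 intrinsics, pixels), "origin" and "rotation" of the camera in the world. Camera axes: x right, y down, z forward; pixel columns grow to the right and rows downward; lengths in m; the calibration is good to about 2 mm. A picture is of the moment at which its call begins. There is no depth.
- ctrl.hand_in(): hands the job in; it is judged then, once.
The state is a dict: "time_s": time; "qpos": joint angles; "joint_vel": joint speeds; "tau": joint torques, N m; "ee_pos": TCP position; "eef_rot": TCP orientation; "force": force on the tool from outside, world axes, zero at the start; "moment": the same for the moment, N m; "grip_width": finger opening in m; "grip_force": force on a finger pad.
Only numpy, scipy, OpenCV 4.12 (cv2) and the standard library are available. Lean on these libraries where they do the work, as an engineer would, in place of code of your own. Each camera call takes 0.05 s, during which the arm holds its last target. There are 200 camera calls.

## Task

Get the dosing stand ready for its touch-off: clear the black-capped used pots out of the blue tray into the white tub and stand every green-capped fresh pot in the tray instead, one to a pocket. Then slide the tray along the stand's platform until the red spot on its white pad is right under the needle tip, and after that push the orange wedge, thin end first, in under the platform's open end until the platform's yellow pointer points inside the red height band. Leave the platform standing on the wedge with pots and spot still in place; do not knock the needle or shift the other things on the bench.

Things in the scene. Friction and masses are not known exactly. Their poses are not given: they have to be found in the camera images.
- station: Fixed dosing stand. Origin on the bench under the platform's middle, z up, y its long axis; mm in this frame: needle column (24 thick, 173 high) at y +225, its arm's underside at z 135. The wedge enters at the open -y end along +y, on the bench, between base rails (8 high, x +-52 to +-72, from y -165). Guide rods 10 thick, 70 high at x +-62, y -150 and +172. Scale post x 84, y -122, 74 high.
- lift: The stand's aluminium platform, guided straight up (travel 30 mm; 200 g, sinks by its weight); starts down, its origin then at the stand's and rising with it. Plate 110 (x), y -170 to +185, underside 24, top 32 above the origin. A 10 mm round bar along x under it, at y -150, underside 14 above the origin, is what the wedge's ramp lifts.
- pointer (a point): Tip of the platform's yellow pointer (3 mm thick) beside the scale post on the stand's +x side; rises with the platform; 28 above the bench when the platform is down.
- mark (a point): Middle of the red height band (6 mm tall) on the white scale post; stays put during a run, 10 to 18 mm above the pointer's lowest position. The pointer is right when its tip is within 3 mm above or below this height.
- needle: Fixed, delicate steel needle (3 mm thick, 40 long, green hub 10 mm thick above it to 65) pointing down; origin at its tip.
- needle_tip (a point): Needle tip, at x 0, y +162, z 70 mm in the stand's frame.
- tray: Loose blue tray on the platform, 52 (x) by 288 (y -114 to +174) mm, about 180 g. Origin: underside, below the fin. Four pockets 44 by 44 inside, walls 4 thick, floor 4 and rim 18 above the underside, in a row along y. Middle fin for gripping: 12 thick (x), 22 long (y), top 62 high. White pad 32 across at y +154. Starts with the pad 35 to 90 short of the needle, within 0.12 rad of the stand.
- spot (a point): Centre of the red spot (10 mm round) on the tray's white pad, 154 mm along the tray's +y. It should lie within 5 mm, seen from above, of the needle tip.
- pocket1 (a point): Centre of the floor of tray pocket 1, at tray y -88, x 0.
- pocket2 (a point): Centre of the floor of tray pocket 2, at tray y -40, x 0.
- pocket3 (a point): Centre of the floor of tray pocket 3, at tray y 40, x 0.
- pocket4 (a point): Centre of the floor of tray pocket 4, at tray y 88, x 0.
- pot1: Green-capped fresh sample pot, 36 mm across at the cap (top 14 mm), 34 below, 44 tall, 60 g, heavy at the foot; origin at the centre of its underside, z up. May be absent.
- pot2: Green-capped fresh sample pot, 36 mm across at the cap (top 14 mm), 34 below, 44 tall, 60 g, heavy at the foot; origin at the centre of its underside, z up. May be absent.
- pot3: Green-capped fresh sample pot, 36 mm across at the cap (top 14 mm), 34 below, 44 tall, 60 g, heavy at the foot; origin at the centre of its underside, z up. May be absent.
- pot4: Green-capped fresh sample pot, 36 mm across at the cap (top 14 mm), 34 below, 44 tall, 60 g, heavy at the foot; origin at the centre of its underside, z up. May be absent.
- used1: Black-capped used pot, same shape as a fresh one (36 mm across, 44 tall, origin at its underside); starts in a tray pocket. May be absent.
- used2: Black-capped used pot, same shape as a fresh one (36 mm across, 44 tall, origin at its underside); starts in a tray pocket. May be absent.
- used3: Black-capped used pot, same shape as a fresh one (36 mm across, 44 tall, origin at its underside); starts in a tray pocket. May be absent.
- tub: Fixed white open tub for used pots, 120 by 120 mm, walls 3 thick and 32 high; origin at the centre of its underside.
- wedge: Loose orange wedge, 50 wide (x), 200 long (y), about 200 g. Origin: middle of the underside. Thin end (5 high) at y +100; the ramp climbs evenly to 36 high at y -60, then flat to the thick end at y -100. Black fin for gripping at y -80: 12 thick (x), 32 long (y), from 36 to 81 high. Stays put when let go under the platform (friction about 0.6; pushing takes about 10 N).
- bottle: Amber reagent bottle with blue and white dispenser, 82 mm across, 227 tall; bystander.
- tip_box: Pale box of pipette tips with blue top, 85 by 120, 56 tall; bystander.
- beaker: White beaker, 64 mm across, 80 tall; bystander.

How it is judged:
By the outcome, as a careful person would: the job done as asked, in the order asked, and still so for the second after the job is handed in, with the robot touching nothing.
Of pot1, pot2, pot3, pot4 only 2 to 4 are there at a start; the rules pass over those that are not, and their reading is None.
Of used1, used2, used3 only 2 to 3 are there at a start; the rules pass over those that are not, and their reading is None.
At some moment in a run one of tray, wedge may be knocked a few centimetres aside while the robot is not near it.
It also fails if it takes over 210 s, if anything falls off the work surface, if the arm or the gripper's body presses on something with over 40 N, if the wrist force passes 120 N, or if a joint passes its speed limit or range.

## Working session

There is one attempt and no reset: what is moved stays moved. The work goes in short steps, Python scripts to look and compute and a tool call to move; the robot and the scene stay as the last step left them, time stands still between calls to the robot, and variables do not carry over. Pictures are saved under pics/ and viewed, at most 14 in all, crops included, and the job is handed in when it is done.

Besides the shell and the picture viewer there is one more tool, called as a command line: name --argument value ..., lists and objects as JSON in quotes. carry_out: Moves the arm, as the interface text tells. Its arguments: {"type":"object","properties":{"plan":{"type":"array","items":{"type":"array","items":{"type":"array","items":{"type":"number"}}}},"squeeze":{"type":"number"}},"required":["plan"]}

```bash
ls; mkdir -p pics; python3 - <<'E'
from station import telemetry, optics
import cv2
print(telemetry.get_obs())
for n in ("scene","side","wrist"):
    c=optics.camera(n); cv2.imwrite(f"pics/{n}0.png",c["pixels"][:,:,::-1]); print(n,c["intrinsics"],c["origin"],c["rotation"])
E
```

```text
pics
{'time_s': 0.0, 'qpos': array([-1.25661078e+00,  3.00469218e-01,  1.52159812e+00, -9.57875621e-06,
        1.32072155e+00, -6.65920848e-02]), 'joint_vel': array([-4.16095977e-04,  6.53797119e-04, -1.39747401e-05, -8.62395248e-04,
        4.15868223e-04,  4.43573905e-04]), 'tau': array([ 3.94189692e-04, -5.31797361e+01, -3.52737844e+01,  7.09336298e-02,
        2.42916495e-02, -1.27127155e-04]), 'ee_pos': array([ 0.20431679, -0.51034381,  0.20488016]), 'eef_rot': array([-3.14039845e+00, -7.03436189e-05,  3.80779968e-01]), 'force': array([-0.3777305 ,  0.64126134, -0.05997557]), 'moment': array([0.02046469, 0.01233848, 0.00972005]), 'grip_force': 0.0, 'grip_width': 0.09425698756750825}
scene [[469.69089728   0.         321.18744369]
 [  0.         469.69089728 196.25652369]
 [  0.           0.           1.        ]] [ 1.35092661 -0.31517598  0.86882485] [-2.33083071  0.00995719  1.05559759]
side [[372.48017176   0.         320.67170362]
 [  0.         372.48017176 203.37992087]
 [  0.           0.           1.        ]] [ 0.50872379 -0.63192847  0.81313091] [-2.34966114 -0.01826583 -0.11171225]
wrist [[334.41826178   0.         322.12444804]
 [  0.         334.41826178 196.62373115]
 [  0.           0.           1.        ]] [ 0.27559426 -0.48241962  0.38477723] [ 2.87789577e+00  1.09638270e-03 -1.19161739e+00]
```

View pics/scene0.png

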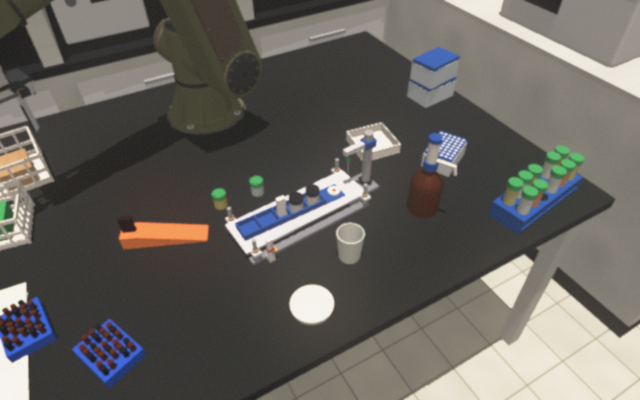

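View pics/side0.png

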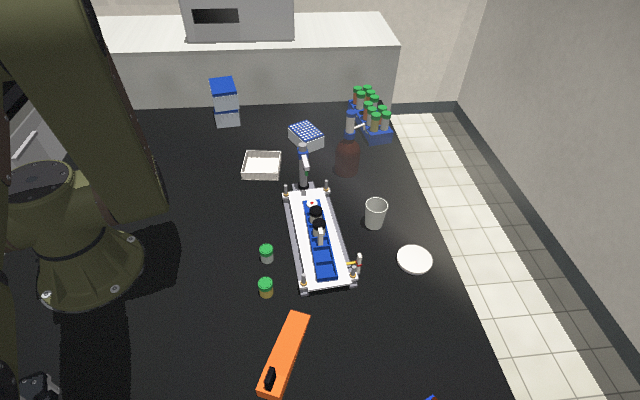

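The scene view shows two fresh pots at about (219,198) and (257,186), with used pots in the tray at (297,203) and (312,193). The wedge is at (165,233), the tub at (372,140), and the needle column at (366,160). The side view agrees: pots at (266,250) and (265,287), wedge (285,355), tub (262,165).

```bash
cat > h.py <<'E'
import numpy as np, cv2
from scipy.spatial.transform import Rotation as R
from station import telemetry, optics
def cam(n):
    c=optics.camera(n); c["R"]=R.from_euler("xyz",c["rotation"]).as_matrix(); c["o"]=np.array(c["origin"]); c["K"]=np.array(c["intrinsics"]); return c
def ray(c,u,v): return c["R"]@np.linalg.inv(c["K"])@np.array([u,v,1.])
def onz(c,u,v,z):
    d=ray(c,u,v); return c["o"]+d*(z-c["o"][2])/d[2]
def tri(l):
    A=np.zeros((3,3));b=np.zeros(3)
    for c,u,v in l:
        d=ray(c,u,v);d/=np.linalg.norm(d);P=np.eye(3)-np.outer(d,d);A+=P;b+=P@c["o"]
    return np.linalg.solve(A,b)
def proj(c,p):
    q=c["K"]@c["R"].T@(np.asarray(p)-c["o"]); return q[:2]/q[2]
def blobs(c,lo,hi,amin=15):
    h=cv2.cvtColor(c["pixels"],cv2.COLOR_RGB2HSV); m=cv2.inRange(h,np.array(lo),np.array(hi))
    n,_,s,ce=cv2.connectedComponentsWithStats(m)
    return [(ce[i].round(1),s[i]) for i in range(1,n) if s[i][4]>=amin],m
def save(c,name,box=None,k=1):
    im=c["pixels"][:,:,::-1]
    if box: im=im[box[1]:box[3],box[0]:box[2]]
    cv2.imwrite("pics/"+name,cv2.resize(im,None,fx=k,fy=k,interpolation=cv2.INTER_CUBIC))
def delta(target_p,target_rpy):
    "shift (mm, tool axes) and rotvec to a target pose"
    o=telemetry.get_obs(); Rc=R.from_euler("xyz",o["eef_rot"])
    return (Rc.inv().apply(np.array(target_p)-o["ee_pos"])*1000).round(1),(Rc.inv()*R.from_euler("xyz",target_rpy)).as_rotvec().round(3)
E
python3 - <<'E'
from h import *
S=cam("scene");D=cam("side")
save(S,"sc1.png",(205,120,405,270),4);save(D,"sd1.png",(230,180,430,310),4)
for c in(S,D):
    for nm,lo,hi,z in(("green",(50,100,50),(75,255,255),.044),("orange",(5,150,120),(18,255,255),.018),("red",(0,150,120),(4,255,255),.036),("yellow",(22,120,120),(35,255,255),.028)):
        for ce,s in blobs(c,lo,hi,4)[0]: print(nm,ce,s,onz(c,*ce,z).round(3))
E
```

```text
green [557.  154.1] [546 146  23  17 237] [0.773 0.759 0.044]
green [566.7 165.3] [552 154  32  24 370] [0.82  0.742 0.044]
green [524.2 176.4] [508 164  34  26 445] [0.795 0.608 0.044]
green [255.8 180.7] [249 176  14  11 122] [ 0.453 -0.015  0.044]
green [534.4 188.6] [523 179  25  20 296] [0.842 0.595 0.044]
green [218.4 193.5] [212 188  14  13 132] [ 0.45  -0.118  0.044]
green [  4.1 210.4] [  0 202  11  18 152] [ 0.239 -0.604  0.044]
green [  8.9 227.5] [  6 225   6   6  24] [ 0.31  -0.598  0.044]
orange [162.7 234.3] [ 119  222   90   27 1840] [ 0.491 -0.281  0.018]
green [371.9 102. ] [354  85  37  35 541] [0.883 0.707 0.044]
green [306.2 173.4] [305 172   3   4  10] [0.579 0.281 0.044]
green [265.7 249.6] [259 243  14  14 161] [ 0.448 -0.016  0.044]
green [264.9 283.7] [258 276  15  16 195] [ 0.445 -0.12   0.044]
orange [283.6 354.5] [ 255  310   56   90 2087] [ 0.482 -0.285  0.018]
red [311.5 202.5] [311 202   2   2   4] [0.584 0.155 0.036]
red [359.5 264.8] [358 264   4   2   4] [ 0.684 -0.082  0.036]
yellow [350.8 262.4] [347 261   9   4  23] [ 0.665 -0.066  0.028]
yellow [267.  294.4] [262 291  11   7  45] [ 0.449 -0.14   0.028]
```

View pics/sc1.png

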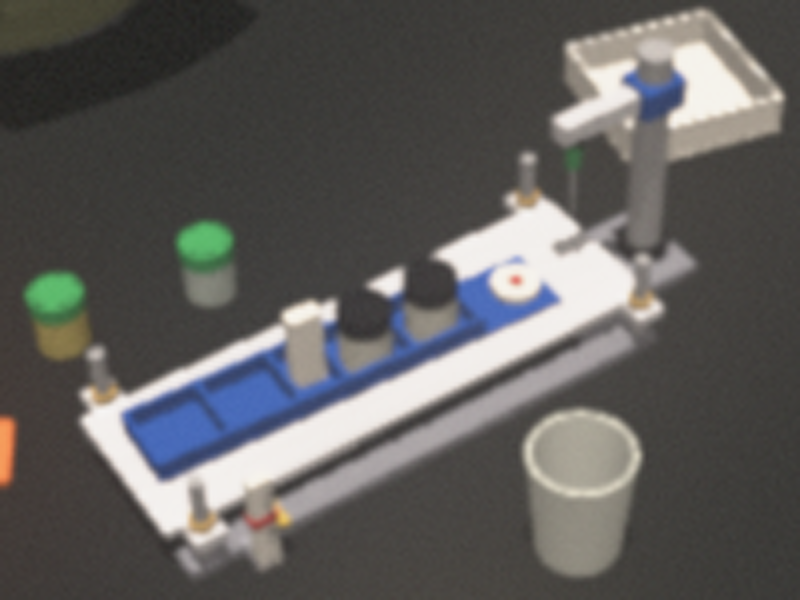

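View pics/sd1.png

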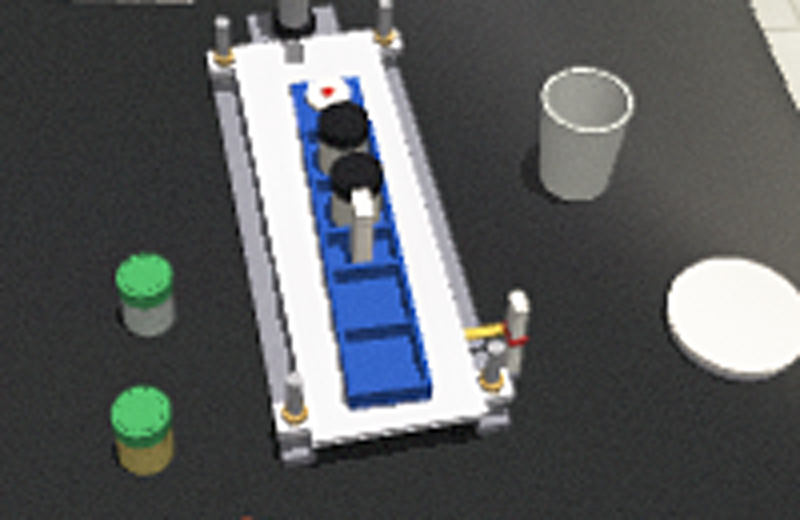

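The crops show two used pots in pockets 3 and 4, two fresh pots beside the stand, the spot at scene (334,190), and the rod tops clearly visible. Next I'll fit the stand, tray and tub.

```bash
python3 - <<'E'
from h import *
from scipy.optimize import least_squares
S=cam("scene");D=cam("side")
s=lambda x,y:(205+x/4,120+y/4); d=lambda x,y:(230+x/4,180+y/4)
rods=[(-62,-150),(62,-150),(-62,172),(62,172)]
ps=[s(97,350),s(197,482),s(528,157),s(643,260)]; pd=[d(293,376),d(497,346),d(223,20),d(385,2)]
def world(p,q,z): c,n=np.cos(p[2]),np.sin(p[2]); return np.array([p[0]+c*q[0]/1e3-n*q[1]/1e3,p[1]+n*q[0]/1e3+c*q[1]/1e3,z])
f=lambda p:np.concatenate([proj(c,world(p,r,.070))-u for c,l in((S,ps),(D,pd)) for r,u in zip(rods,l)])
r=least_squares(f,[.6,0,-.1]);print("stand",r.x.round(4),f(r.x).round(1))
p=r.x
print("needle tip",world(p,(0,162),.07))
print("spot",tri([(S,*s(516,281)),(D,*d(327,92))]),"fin top",tri([(S,*s(304,308)),(D,*d(364,198))]))
print("caps used4",tri([(S,*s(432,274)),(D,*d(344,124))]),"used3",tri([(S,*s(366,310)),(D,*d(357,175))]))
for a,b in (((255.8,179.5),(265.7,248.3)),((218.4,192.3),(265,282.3))): print("fresh",tri([(S,*a),(D,*b)]))
print("tub rim",[onz(S,*s(*q),.032)[:2].round(3) for q in((567,43),(708,10),(782,97))])
for c,b in((S,(200,160)),(D,(230,130))):
  m=blobs(c,(5,150,120),(18,255,255))[1]; q=cv2.minAreaRect(cv2.findNonZero(m)); print(cv2.boxPoints(q).round(1).tolist())
save(S,"w1.png",(110,205,220,260),5);save(D,"w2.png",(210,140,330,400),2)
im=[cv2.resize(S["pixels"][205:260,110:220],(660,330)),cv2.resize(D["pixels"][300:400,240:330],(540,600))]
c=np.zeros((600,800,3),np.uint8);c[:220,:440]=cv2.resize(im[0],(440,220));c[:400,440:800]=cv2.resize(im[1],(360,400))
t=cv2.resize(D["pixels"][140:190,230:290],(360,300),interpolation=cv2.INTER_CUBIC);c[260:560,:360]=t
cv2.imwrite("pics/mix.png",c[:,:,::-1])
E
```

```text
stand [0.5881 0.0348 0.0874] [-0.1  0.3 -0.4 -0.9  0.2 -0.1  0.3 -0.6  0.6  0.3 -0.1 -0.1  0.1  0.3
  0.3 -0. ]
needle tip [0.57394516 0.19617272 0.07      ]
spot [0.58420475 0.14810928 0.03989592] fin top [ 0.59305238 -0.00527986  0.09534157]
caps used4 [0.58868512 0.08282413 0.07627435] used3 [0.59308923 0.03498451 0.07378147]
fresh [ 0.44826698 -0.01261527  0.04439474]
fresh [ 0.44576521 -0.11657823  0.04438835]
tub rim [array([0.369, 0.32 ]), array([0.387, 0.437]), array([0.505, 0.42 ])]
[[117.5, 223.60000610351562], [207.0, 215.5], [209.39999389648438, 240.89999389648438], [119.80000305175781, 249.0]]
[[246.8000030517578, 389.3999938964844], [325.3999938964844, 244.89999389648438], [355.3999938964844, 261.20001220703125], [276.79998779296875, 405.79998779296875]]
```

View pics/mix.png

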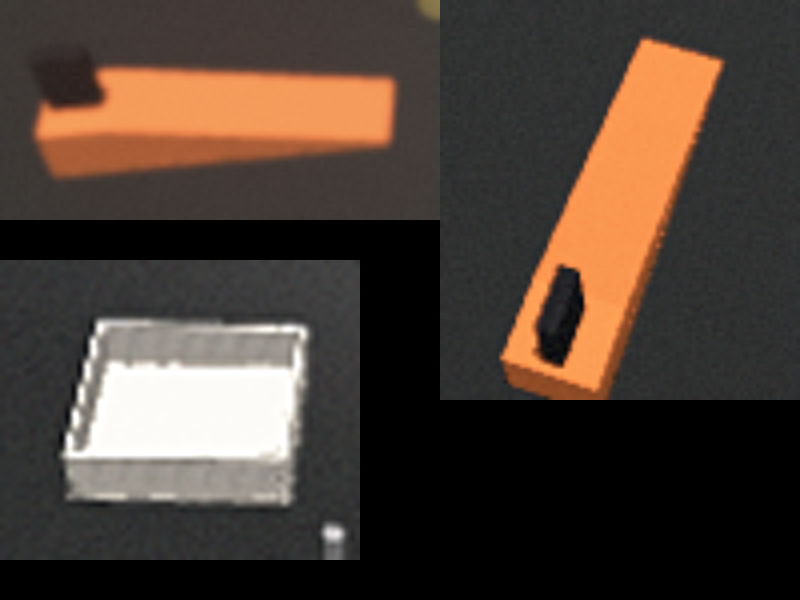

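Stand, tray, pots and tub are located, and the distances match the given sizes (spot to fin is 154 mm). I'll start with a transfer at z 0.2, then turn the gripper.

carry_out --plan '[[[28.8,-20.4,0,0,0,0,70],[28.8,-20.4,0,0,0,0,70],[28.8,-20.4,0,0,0,0,70],[28.8,-20.4,0,0,0,0,70],[28.8,-20.4,0,0,0,0,70],[28.8,-20.4,0,0,0,0,70],[28.8,-20.4,0,0,0,0,70],[28.8,-20.4,0,0,0,0,70],[28.8,-20.4,0,0,0,0,70],[28.8,-20.4,0,0,0,0,70],[28.8,-20.4,0,0,0,0,70],[28.8,-20.4,0,0,0,0,70],[28.8,-20.4,0,0,0,0,70],[28.8,-20.4,0,0,0,0,70],[28.8,-20.4,0,0,0,0,70],[28.8,-20.4,0,0,0,0,70],[28.8,-20.4,0,0,0,0,70],[28.8,-20.4,0,0,0,0,70],[28.8,-20.4,0,0,0,0,70],[28.8,-20.4,0,0,0,0,70]]]'

```text
time_s: 2.02
ee_pos: [0.5882, 0.084, 0.2054]
eef_rot: [3.142, -0.0, 0.381]
force: [1.1, -0.4, 0.5]
grip_width: 0.0699
grip_force: 0.0
```

carry_out --plan '[[[0,0,0,0,0,-0.1136,70],[0,0,0,0,0,-0.1136,70],[0,0,0,0,0,-0.1136,70],[0,0,0,0,0,-0.1136,70],[0,0,0,0,0,-0.1136,70],[0,0,0,0,0,-0.1136,70],[0,0,0,0,0,-0.1136,70],[0,0,0,0,0,-0.1136,70],[0,0,0,0,0,-0.1136,70],[0,0,0,0,0,-0.1136,70],[0,0,0,0,0,-0.1136,70],[0,0,0,0,0,0,70]]]'

```text
time_s: 3.02
ee_pos: [0.5875, 0.0823, 0.2054]
eef_rot: [-3.141, -0.0, 1.636]
force: [-0.9, 0.1, 0.1]
grip_width: 0.0698
grip_force: 0.0
```

```bash
python3 - <<'E'
from h import *
o=telemetry.get_obs();print(o["ee_pos"],o["eef_rot"],o["qpos"].round(2))
print(delta([.588,.083,.055],[np.pi,0,np.pi/2+.06]))
W=cam("wrist");save(W,"wr1.png");print(W["o"],R.from_euler("xyz",o["eef_rot"]).inv().apply(W["o"]-o["ee_pos"]))
for ce,s in blobs(W,(50,100,50),(75,255,255),10)[0]: print("green",ce,s,onz(W,*ce,.044).round(3))
E
```

```text
[0.58748583 0.08226439 0.2053901 ] [-3.14144395e+00 -2.42138854e-05  1.63590568e+00] [0.08 0.4  1.39 0.   1.35 0.01]
(array([  0.7,   0.6, 150.4]), array([-0.   , -0.   ,  0.005]))
[0.58338127 0.15788002 0.38518898] [ 0.07572681  0.00079721 -0.17979716]
green [193.4 255.4] [176 239  36  34 950] [ 0.451 -0.011  0.044]
```

View pics/wr1.png

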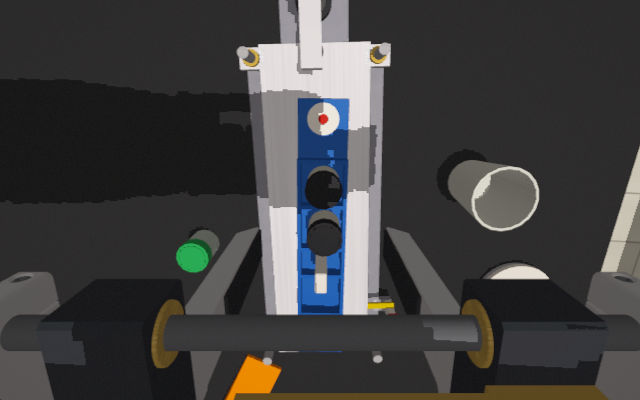

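The wrist view is centred on the tray: spot at (323,119), used4 at (324,188), used3 at (324,235), and one fresh pot at (193,255). I'll go down onto used4, grip it and lift.

carry_out --plan '[[[0.5,0.5,30,0,0,0,70],[0,0,30,0,0,0,70],[0,0,30,0,0,0,70],[0,0,30,0,0,0,70],[0,0,20,0,0,0,70],[0,0,10,0,0,0,70],[0,0,0,0,0,0,20],[0,0,0,0,0,0,20],[0,0,0,0,0,0,20],[0,0,0,0,0,0,20],[0,0,0,0,0,0,20],[0,0,0,0,0,0,20],[0,0,0,0,0,0,20]]]' --squeeze 15

```text
time_s: 4.15
ee_pos: [0.5884, 0.0828, 0.0564]
eef_rot: [3.14, -0.0, 1.63]
force: [-0.8, 0.2, 6.2]
grip_width: 0.0357
grip_force: 15.0
```

carry_out --plan '[[[0,0,-25,0,0,0,20],[0,0,-36,0,0,0,20],[0,0,-36,0,0,0,20],[0,0,-36,0,0,0,20],[0,0,-36,0,0,0,20],[0,-32,0,0,0,0,20],[0,-32,0,0,0,0,20],[0,-32,0,0,0,0,20],[0,-32,0,0,0,0,20],[36,0,0,0,0,0,20],[36,0,0,0,0,0,20],[36,0,0,0,0,0,20],[36,0,0,0,0,0,20],[36,0,0,0,0,0,20],[36,0,0,0,0,0,20],[36,0,0,0,0,0,20],[36,0,0,0,0,0,20],[36,0,0,0,0,0,20],[0,0,0,0,0,0,20]]]'

```text
time_s: 5.73
ee_pos: [0.4394, 0.4032, 0.2236]
eef_rot: [-3.141, -0.0, 1.634]
force: [-0.5, -0.8, -2.0]
grip_width: 0.0355
grip_force: 15.0
```

```bash
python3 - <<'E'
from h import *
o=telemetry.get_obs();print(o["ee_pos"],o["eef_rot"],o["grip_width"],o["qpos"].round(2))
W=cam("wrist");S=cam("scene");D=cam("side")
im=np.hstack([cv2.resize(D["pixels"][130:270,230:400],(400,330)),cv2.resize(W["pixels"],(400,250))[:, :] if 0 else cv2.copyMakeBorder(cv2.resize(W["pixels"],(400,250)),0,80,0,0,0)])
cv2.imwrite("pics/tub1.png",im[:,:,::-1])
for ce,s in blobs(W,(50,100,50),(75,255,255),10)[0]: print("green",ce,s,onz(W,*ce,.044).round(3))
E
```

```text
[0.4394392  0.40321475 0.22364918] [-3.14073249e+00 -4.75345152e-04  1.63401446e+00] 0.035468597183396004 [0.68 0.39 1.36 0.   1.39 0.62]
```

View pics/tub1.png

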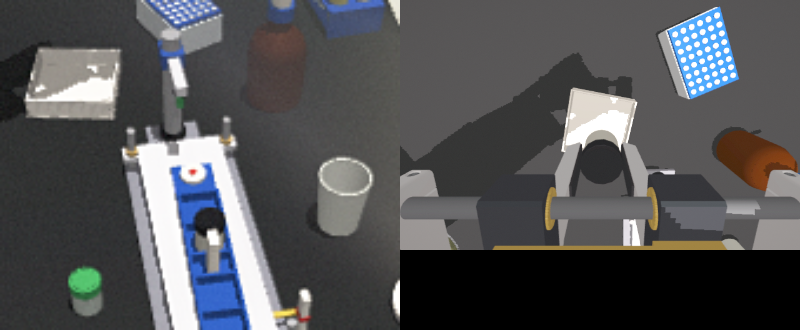

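The pot is held. The tub's far rim corners are at about (274,141) and (378,163) in full wrist pixels, so I'll check its centre.

```bash
python3 - <<'E'
from h import *
W=cam("wrist");D=cam("side")
for u in((274,141),(378,163)): print(onz(W,*u,.032).round(3))
# side tub rim from first crop (x6, origin 230,140, y offset 260)
for u in((100,322),(306,328),(66,457),(291,458)): print("side",onz(D,230+u[0]/6,140+(u[1]-260)/6,.032).round(3))
E
```

```text
[0.386 0.434 0.032]
[0.503 0.416 0.032]
side [0.385 0.437 0.032]
side [0.503 0.421 0.032]
side [0.37  0.317 0.032]
side [0.491 0.305 0.032]
```

carry_out --plan '[[[-4,0,33,0,0,0,20],[0,0,33,0,0,0,20],[0,0,33,0,0,0,20],[0,0,33,0,0,0,20],[0,0,33,0,0,0,20],[0,0,22,0,0,0,20],[0,0,11,0,0,0,20],[0,0,0,0,0,0,20],[0,0,0,0,0,0,56],[0,0,0,0,0,0,56],[0,0,0,0,0,0,56],[0,0,0,0,0,0,56],[0,0,-20,0,0,0,56],[0,0,-36,0,0,0,56],[0,0,-36,0,0,0,56],[0,0,-36,0,0,0,56],[0,0,-36,0,0,0,56],[0,0,-36,0,0,0,56]]]'

```text
time_s: 7.48
ee_pos: [0.4409, 0.3944, 0.2292]
eef_rot: [3.141, -0.001, 1.63]
force: [1.2, -0.2, -0.4]
grip_width: 0.0561
grip_force: 0.0
```

carry_out --plan '[[[-31,0,0,0,0,0,70],[-31,0,0,0,0,0,70],[-31,0,0,0,0,0,70],[-31,0,0,0,0,0,70],[-31,0,0,0,0,0,70],[-31,0,0,0,0,0,70],[-31,0,0,0,0,0,70],[-31,0,0,0,0,0,70],[-31,0,0,0,0,0,70],[-31,0,0,0,0,0,70],[-31,0,0,0,0,0,70],[-31,0,0,0,0,0,70],[0,32,0,0,0,0,70],[0,32,0,0,0,0,70],[0,32,0,0,0,0,70],[0,33,0,0,0,0,70],[0,0,0,0,0,0,70],[0,0,0,0,0,0,70]]]'

```text
time_s: 8.98
ee_pos: [0.5925, 0.031, 0.2258]
eef_rot: [-3.141, -0.0, 1.63]
force: [-1.2, -1.0, -0.5]
grip_width: 0.07
grip_force: 0.0
```

```bash
cat > tr.py <<'E'
from h import *
o=telemetry.get_obs();print(o["ee_pos"].round(4),o["eef_rot"].round(4),o["force"].round(1))
W=cam("wrist")
h=cv2.cvtColor(W["pixels"],cv2.COLOR_RGB2HSV)
m=cv2.inRange(h,np.array((0,150,130)),np.array((4,255,255)))|cv2.inRange(h,np.array((174,150,130)),np.array((180,255,255)))
n,_,s,ce=cv2.connectedComponentsWithStats(m)
for i in range(1,n):
    if s[i][4]>15: print("red",ce[i].round(1),s[i][4],"spot if z=.040:",onz(W,*ce[i],.040).round(4))
for ce,s in blobs(W,(50,100,50),(75,255,255),100)[0]: print("green",ce,s,onz(W,*ce,.044).round(3))
E
python3 tr.py; python3 - <<'E'
from h import *
W=cam("wrist");save(W,"wr2.png")
print(delta([.5907,.0346,.056],[np.pi,0,np.pi/2+.06]))
E
```

```text
[0.5925 0.031  0.2258] [-3.1405e+00 -1.0000e-04  1.6305e+00] [-1.2 -1.  -0.5]
red [320.7  66. ] 67 spot if z=.040: [0.5849 0.1463 0.04  ]
green [194.3 207.1] [177 191  36  33 904] [ 0.451 -0.012  0.044]
green [191.2 284.7] [181 272  25  30 423] [ 0.443 -0.11   0.044]
(array([  3.7,  -0.6, 170.9]), array([ 0.,  0., -0.]))
```

View pics/wr2.png

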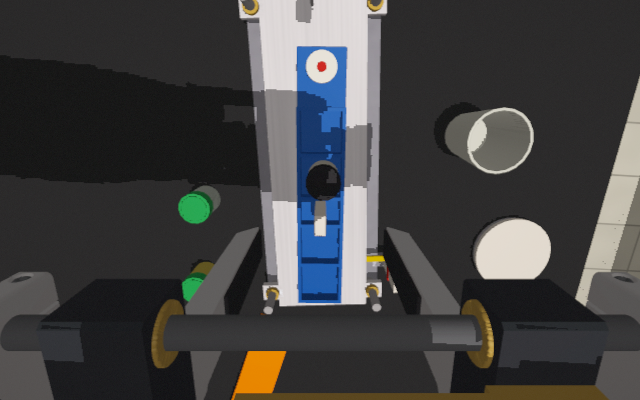

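Used3 is the black cap at (323,180), the spot is at (321,66), and pockets 1, 2 and 4 are empty. I'll pick up used3.

carry_out --plan '[[[3,-0.5,36,0,0,0,70],[0,0,36,0,0,0,70],[0,0,36,0,0,0,70],[0,0,36,0,0,0,70],[0,0,16,0,0,0,70],[0,0,9,0,0,0,70],[0,0,0,0,0,0,20],[0,0,0,0,0,0,20],[0,0,0,0,0,0,20],[0,0,0,0,0,0,20],[0,0,0,0,0,0,20],[0,0,0,0,0,0,20],[0,0,-20,0,0,0,20],[0,0,-36,0,0,0,20],[0,0,-36,0,0,0,20],[0,0,-36,0,0,0,20],[0,0,-36,0,0,0,20],[0,0,0,0,0,0,20]]]'

```text
time_s: 10.58
ee_pos: [0.5934, 0.0339, 0.2294]
eef_rot: [3.131, 0.001, 1.63]
force: [0.3, -0.3, -0.2]
grip_width: 0.0354
grip_force: 15.0
```

carry_out --plan '[[[0,-35.4,0,0,0,0,20],[0,-35.4,0,0,0,0,20],[0,-35.4,0,0,0,0,20],[0,-35.4,0,0,0,0,20],[35,0,0,0,0,0,20],[35,0,0,0,0,0,20],[35,0,0,0,0,0,20],[35,0,0,0,0,0,20],[35,0,0,0,0,0,20],[35,0,0,0,0,0,20],[35,0,0,0,0,0,20],[35,0,0,0,0,0,20],[35,0,0,0,0,0,20],[0,0,0,0,0,0,20],[0,0,0,0,0,0,20]]]'

```text
time_s: 11.83
ee_pos: [0.4307, 0.3409, 0.2209]
eef_rot: [-3.141, 0.0, 1.633]
force: [-0.6, -0.8, -1.4]
grip_width: 0.0356
grip_force: 15.0
```

carry_out --plan '[[[0,0,33,0,0,0,20],[0,0,33,0,0,0,20],[0,0,33,0,0,0,20],[0,0,33,0,0,0,20],[0,0,33,0,0,0,20],[0,0,22,0,0,0,20],[0,0,16,0,0,0,20],[0,0,0,0,0,0,20],[0,0,0,0,0,0,56],[0,0,0,0,0,0,56],[0,0,0,0,0,0,56],[0,0,0,0,0,0,56],[0,0,-20,0,0,0,56],[0,0,-36,0,0,0,56],[0,0,-36,0,0,0,56],[0,0,-36,0,0,0,56],[0,0,-36,0,0,0,56],[0,0,0,0,0,0,56]]]'

```text
time_s: 13.33
ee_pos: [0.4333, 0.3412, 0.1902]
eef_rot: [3.132, -0.006, 1.63]
force: [0.8, -0.7, 0.7]
grip_width: 0.0558
grip_force: 0.0
```

```bash
python3 - <<'E'
from h import *
W=cam("wrist");save(W,"wr3.png")
print(delta([.448,-.012,.056],[np.pi,0,np.pi/2+.06]),delta([.446,-.1165,.056],[np.pi,0,np.pi/2+.06]))
E
```

```text
(array([-353.5,   -6.4,  129.2]), array([ 0.006, -0.004, -0.   ])) (array([-457.7,  -14.6,  128.8]), array([ 0.006, -0.004, -0.   ]))
```

carry_out --plan '[[[-35.3,-0.6,0,0,0,0,60],[-35.3,-0.6,0,0,0,0,60],[-35.3,-0.6,0,0,0,0,60],[-35.3,-0.6,0,0,0,0,60],[-35.3,-0.6,0,0,0,0,60],[-35.3,-0.6,0,0,0,0,60],[-35.3,-0.6,0,0,0,0,60],[-35.3,-0.6,0,0,0,0,60],[-35.3,-0.6,0,0,0,0,60],[-35.3,-0.6,0,0,0,0,60],[0,0,0,0,0,0,60],[0,0,0,0,0,0,60]]]'

```text
time_s: 14.38
ee_pos: [0.4459, -0.0141, 0.1818]
eef_rot: [-3.141, -0.0, 1.627]
force: [0.8, 0.7, 0.2]
grip_width: 0.0598
grip_force: 0.0
```

```bash
python3 - <<'E'
from h import *
print(telemetry.get_obs()["ee_pos"],delta([.448,-.0125,.020],[np.pi,0,np.pi/2+.06]))
D=cam("side")
im=np.zeros((400,800,3),np.uint8);im[:,:400]=cv2.resize(D["pixels"][130:270,230:370],(400,400));im[:250,400:]=cv2.resize(cv2.imread("pics/wr3.png")[:,:,::-1],(400,250))
cv2.imwrite("pics/chk.png",im[:,:,::-1])
E
```

```text
[ 0.44593513 -0.01406063  0.18176734] (array([  1.4,   2.3, 161.8]), array([-0.001, -0.   , -0.004]))
```

View pics/chk.png

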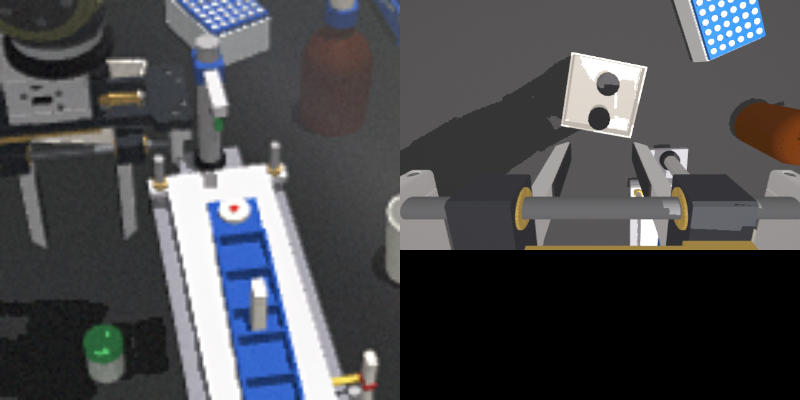

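Both used pots stand in the tub, and the tray is empty. Now fresh pot A.

carry_out --plan '[[[1.5,2.3,34,0,0,0,60],[0,0,34,0,0,0,60],[0,0,34,0,0,0,60],[0,0,34,0,0,0,60],[0,0,16,0,0,0,60],[0,0,9,0,0,0,60],[0,0,0,0,0,0,20],[0,0,0,0,0,0,20],[0,0,0,0,0,0,20],[0,0,0,0,0,0,20],[0,0,0,0,0,0,20],[0,0,0,0,0,0,20],[0,0,-20,0,0,0,20],[0,0,-36,0,0,0,20],[0,0,-36,0,0,0,20],[0,0,-36,0,0,0,20],[0,0,0,0,0,0,20]]]'

```text
time_s: 15.85
ee_pos: [0.4511, -0.0115, 0.1561]
eef_rot: [3.131, 0.002, 1.63]
force: [0.8, -0.2, 0.0]
grip_width: 0.0357
grip_force: 15.0
```

carry_out --plan '[[[-11,36,0,0,0,0,20],[-11,36,0,0,0,0,20],[-11,36,0,0,0,0,20],[-11,36,0,0,0,0,20],[0,0,0,0,0,0,20],[0,0,0,0,0,0,20]]]'

```text
time_s: 16.35
ee_pos: [0.5953, -0.0469, 0.1479]
eef_rot: [-3.14, -0.0, 1.63]
force: [-0.7, 0.5, -0.9]
grip_width: 0.0357
grip_force: 15.0
```

```bash
python3 tr.py; python3 - <<'E'
from h import *
print(delta([.5957,-.0466,.057],[np.pi,0,np.pi/2+.06]))
W=cam("wrist");save(W,"wr4.png")
E
```

```text
[ 0.5953 -0.0469  0.1479] [-3.1398e+00 -4.0000e-04  1.6298e+00] [-0.7  0.5 -0.9]
green [322.2 258.1] [ 288  222   69   72 3829] [ 0.599 -0.107  0.044]
green [159.2 257.4] [ 137  238   45   40 1374] [ 0.449 -0.115  0.044]
(array([-0.2,  1.3, 91.5]), array([-0.001, -0.   , -0.001]))
```

View pics/wr4.png

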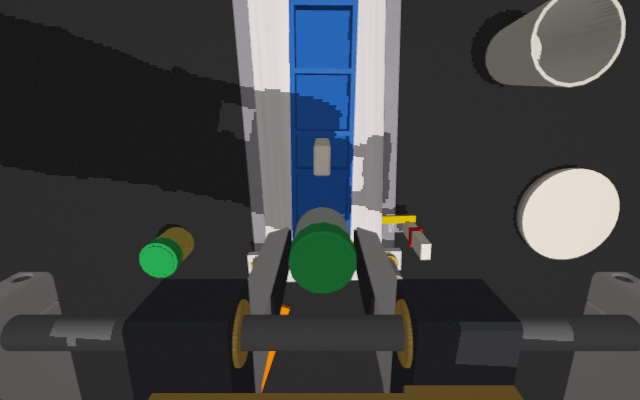

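The pot is held at (322,258), lined up with the fin at (322,155) and centred on the tray. I'll lower it into pocket 2.

carry_out --plan '[[[0,1,25,0,0,0,20],[0,0,25,0,0,0,20],[0,0,20,0,0,0,20],[0,0,12,0,0,0,20],[0,0,8,0,0,0,20],[0,0,1.5,0,0,0,20],[0,0,0,0,0,0,20],[0,0,0,0,0,0,60],[0,0,0,0,0,0,60],[0,0,0,0,0,0,60],[0,0,0,0,0,0,60],[0,0,-20,0,0,0,60],[0,0,-36,0,0,0,60],[0,0,-36,0,0,0,60],[0,0,0,0,0,0,60]]]'

```text
time_s: 17.7
ee_pos: [0.5985, -0.0468, 0.1574]
eef_rot: [3.131, 0.002, 1.63]
force: [-0.2, 0.0, 1.9]
grip_width: 0.0604
grip_force: 0.0
```

```bash
python3 tr.py; python3 - <<'E'
from h import *
print(delta([.447,-.1165,.020],[np.pi,0,np.pi/2+.06]))
E
```

```text
[ 0.5985 -0.0468  0.1574] [3.1314e+00 2.0000e-03 1.6304e+00] [-0.2  0.   1.9]
green [318.2 204.2] [ 297  182   43   45 1527] [ 0.597 -0.058  0.044]
green [158.1 253.6] [ 137  234   43   40 1324] [ 0.449 -0.115  0.044]
(array([ -60.6, -155.3,  133. ]), array([ 0.007,  0.001, -0.   ]))
```

carry_out --plan '[[[-12,-31,0,0,0,0,60],[-12,-31,0,0,0,0,60],[-12,-31,0,0,0,0,60],[-12,-31,0,0,0,0,60],[-12,-31,0,0,0,0,60],[0,0,0,0,0,0,60],[0,0,30,0,0,0,60],[0,0,34,0,0,0,60],[0,0,34,0,0,0,60],[0,0,22,0,0,0,60],[0,0,9,0,0,0,60],[0,0,0,0,0,0,20],[0,0,0,0,0,0,20],[0,0,0,0,0,0,20],[0,0,0,0,0,0,20],[0,0,0,0,0,0,20]]]'

```text
time_s: 19.08
ee_pos: [0.4455, -0.1158, 0.0222]
eef_rot: [3.139, 0.001, 1.63]
force: [0.7, 0.0, 5.1]
grip_width: 0.0356
grip_force: 15.0
```

carry_out --plan '[[[0,0,-20,0,0,0,20],[0,0,-36,0,0,0,20],[0,0,-36,0,0,0,20],[0,0,-36,0,0,0,20],[0,0,0,0,0,0,20],[0,0,0,0,0,0,20]]]'

```text
time_s: 19.58
ee_pos: [0.4455, -0.1159, 0.1509]
eef_rot: [3.137, 0.002, 1.63]
force: [0.0, 0.1, -1.6]
grip_width: 0.0355
grip_force: 15.0
```

```bash
python3 - <<'E'
from h import *
print(delta([.5985,-.0945,.057],[np.pi,0,np.pi/2+.06]))
D=cam("side");S=cam("scene")
for c in(D,S): print([(b[0],b[1][4],onz(c,*b[0],.04).round(4)) for b in blobs(c,(0,150,120),(4,255,255),3)[0]])
print([(b[0],b[1][4]) for b in blobs(D,(5,150,120),(18,255,255),50)[0]])
E
```

```text
(array([ 12.4, 153.6,  94.5]), array([ 0.004,  0.002, -0.   ]))
[(array([311.5, 202.5]), np.int32(4), array([0.5835, 0.1513, 0.04  ]))]
[]
[(array([297.4, 354.2]), np.int32(2038))]
```

The wedge blob has moved, so I'll measure it again later. Now pot B goes into pocket 1.

carry_out --plan '[[[2.5,30.7,0,0,0,0,20],[2.5,30.7,0,0,0,0,20],[2.5,30.7,0,0,0,0,20],[2.5,30.7,0,0,0,0,20],[2.5,30.7,0,0,0,0,20],[0,0,0,0,0,0,20],[0,0,30,0,0,0,20],[0,0,25,0,0,0,20],[0,0,18,0,0,0,20],[0,0,12,0,0,0,20],[0,0,8,0,0,0,20],[0,0,1.5,0,0,0,20],[0,0,0,0,0,0,20]]]'

```text
time_s: 20.77
ee_pos: [0.5968, -0.0941, 0.054]
eef_rot: [-3.141, -0.0, 1.63]
force: [-0.0, -0.6, -1.7]
grip_width: 0.0353
grip_force: 15.0
```

carry_out --plan '[[[0,0,0,0,0,0,60],[0,0,0,0,0,0,60],[0,0,0,0,0,0,60],[0,0,0,0,0,0,60],[0,0,-20,0,0,0,60],[0,0,-36,0,0,0,60],[0,0,-36,0,0,0,60],[0,0,-36,0,0,0,60],[0,0,-20,0,0,0,60],[0,0,0,0,0,0,60],[0,0,0,0,0,0,60]]]'

```text
time_s: 21.68
ee_pos: [0.5975, -0.094, 0.2032]
eef_rot: [3.14, 0.001, 1.63]
force: [-0.2, 0.6, -0.9]
grip_width: 0.06
grip_force: 0.0
```

```bash
python3 tr.py; python3 - <<'E'
from h import *
W=cam("wrist");D=cam("side")
im=np.zeros((520,800,3),np.uint8);im[:250,:400]=cv2.resize(W["pixels"],(400,250));im[:,400:]=cv2.resize(D["pixels"][180:400,230:400],(400,518))[:520] if 0 else cv2.copyMakeBorder(cv2.resize(D["pixels"][180:400,230:400],(400,518)),0,2,0,0,0)
cv2.imwrite("pics/chk2.png",im[:,:,::-1])
E
```

```text
[ 0.5975 -0.094   0.2032] [3.1398e+00 5.0000e-04 1.6304e+00] [-0.2  0.6 -0.9]
green [323.4 140.9] [ 305  121   38   40 1190] [ 0.597 -0.052  0.044]
green [320.9 190.2] [ 303  171   37   39 1115] [ 0.598 -0.103  0.044]
```

View pics/chk2.png

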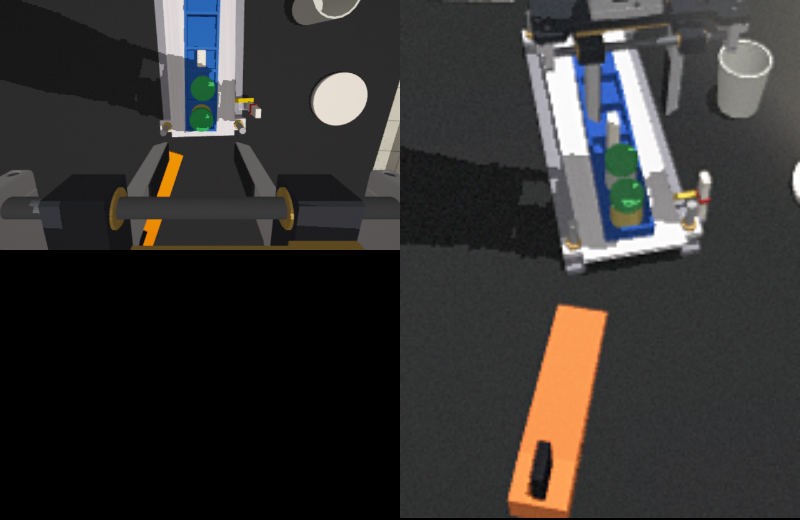

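The fresh pots are in pockets 1 and 2. In the side picture the wedge lies ahead of the open end, turned slightly clockwise. Next I'll go over the fin and measure the spot against the needle.

carry_out --plan '[[[29,0.3,0,0,0,0,50],[29,0.3,0,0,0,0,50],[29,0.3,0,0,0,0,50],[0,0,0,0,0,0,50],[0,0,0,0,0,0,50]]]'

```text
time_s: 22.25
ee_pos: [0.5926, -0.0061, 0.2013]
eef_rot: [-3.14, -0.0, 1.633]
force: [-0.2, -0.8, 0.2]
grip_width: 0.0503
grip_force: 0.0
```

```bash
python3 tr.py; python3 - <<'E'
from h import *
g=cv2.imread("pics/wrist0.png")[:,:,::-1]; print("wrist0 greens",[(b[0],b[1][4]) for b in blobs({"pixels":np.ascontiguousarray(g)},(50,100,50),(75,255,255),30)[0]])
W=cam("wrist");save(W,"wr5.png",(220,0,420,150),4)
E
```

```text
[ 0.5926 -0.0061  0.2013] [-3.1398e+00 -2.0000e-04  1.6325e+00] [-0.2 -0.8  0.2]
red [323.2  20. ] 90 spot if z=.040: [0.5849 0.1466 0.04  ]
green [323.3 232. ] [ 306  213   36   39 1093] [ 0.598 -0.061  0.044]
green [321.1 275.3] [ 304  256   35   39 1053] [ 0.598 -0.112  0.044]
wrist0 greens [(array([468.7, 190.8]), np.int32(11218))]
```

View pics/wr5.png

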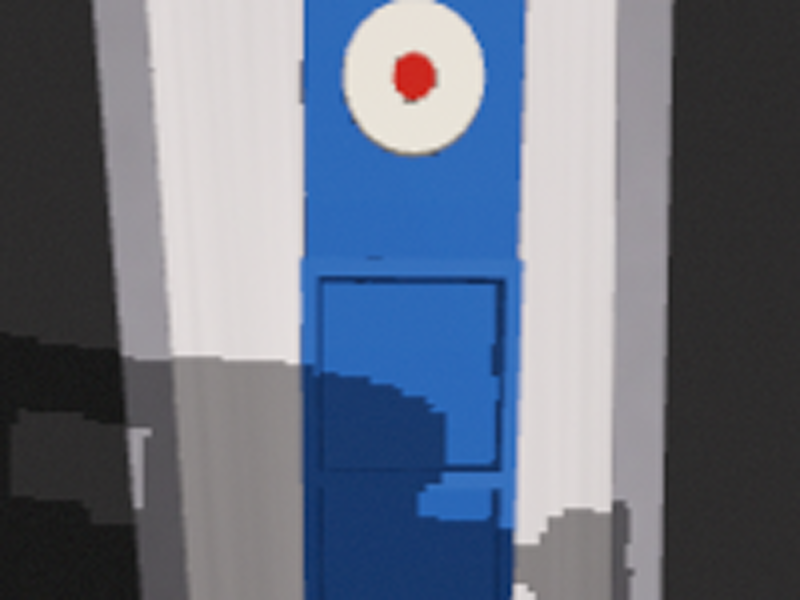

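The spot at (323,20) maps to (0.585,0.147), so it needs about 50 mm along tool x and -8 mm along tool y. I'll grip the fin and slide.

carry_out --plan '[[[0,0.5,34,0,0,0,50],[0,0,34,0,0,0,50],[0,0,34,0,0,0,50],[0,0,24,0,0,0,50],[0,0,12,0,0,0,50],[0,0,0,0,0,0,50],[0,0,0,0,0,0,5],[0,0,0,0,0,0,5],[0,0,0,0,0,0,5],[0,0,0,0,0,0,5],[0,0,0,0,0,0,5],[0,0,0,0,0,0,5],[0,0,0,0,0,0,5],[0,0,0,0,0,0,5]]]' --squeeze 25

```text
time_s: 23.52
ee_pos: [0.5935, -0.007, 0.0649]
eef_rot: [3.141, -0.0, 1.63]
force: [-2.5, 0.4, 5.8]
grip_width: 0.012
grip_force: 25.0
```

carry_out --plan '[[[2,0,0,0,0,0,5],[4,-0.5,0,0,0,0,5],[4,-1,0,0,0,0,5],[4,-1,0,0,0,0,5],[4,-1,0,0,0,0,5],[4,-1,0,0,0,0,5],[4,-1,0,0,0,0,5],[4,-1,0,0,0,0,5],[4,-1,0,0,0,0,5],[4,0,0,0,0,0,5],[4,0,0,0,0,0,5],[4,0,0,0,0,0,5],[2,0,0,0,0,0,5],[0,0,0,0,0,0,5],[0,0,0,0,0,0,5]]]'

```text
time_s: 24.77
ee_pos: [0.5834, 0.041, 0.0649]
eef_rot: [3.141, -0.0, 1.631]
force: [-0.3, -0.2, 6.2]
grip_width: 0.0119
grip_force: 25.0
```

```bash
python3 tr.py; python3 - <<'E'
from h import *
D=cam("side");S=cam("scene")
print("expected needle px",proj(D,[.574,.1962,.07]),proj(S,[.574,.1962,.07]))
im=np.zeros((400,800,3),np.uint8)
im[:,:400]=cv2.resize(D["pixels"][165:215,280:330],(400,400),interpolation=cv2.INTER_CUBIC);im[:,400:]=cv2.resize(S["pixels"][145:195,320:370],(400,400),interpolation=cv2.INTER_CUBIC)
cv2.imwrite("pics/nd.png",im[:,:,::-1])
E
```

```text
[0.5834 0.041  0.0649] [ 3.1405e+00 -1.0000e-04  1.6308e+00] [-0.3 -0.2  6.2]
green [322.2 300.3] [308 283  29  32 788] [ 0.587 -0.01   0.044]
green [322.3 372.6] [ 299  351   48   42 1807] [ 0.591 -0.069  0.044]
expected needle px [306.93775812 185.04087933] [348.13834059 172.87972683]
```

View pics/nd.png

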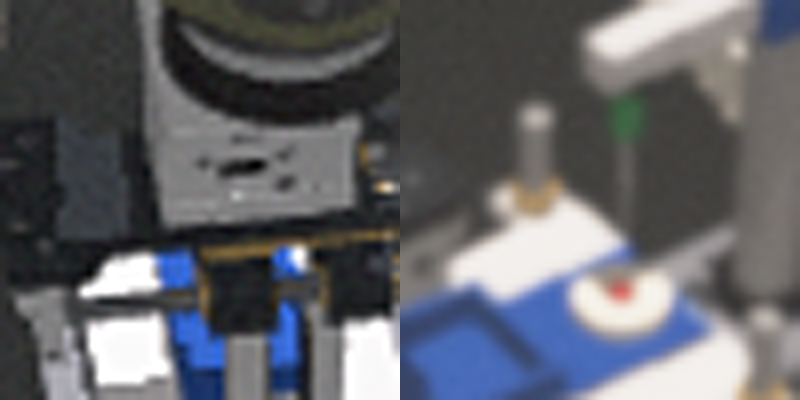

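In the scene crop the needle (348.4, tip about 174) ends just above the spot (347.6,181.4). I'll check the spot's pixel against the expected one.

```bash
python3 - <<'E'
from h import *
S=cam("scene")
print(proj(S,[.574,.1962,.07]),proj(S,[.574,.1962,.04]))
h=S["pixels"][170:195,335:362].astype(int); m=(h[...,0]-h[...,1]>50)&(h[...,0]-h[...,2]>40); v,u=np.nonzero(m); w=(h[...,0]-h[...,1])[m]
u0,v0=np.average(u,weights=w)+335,np.average(v,weights=w)+170; print(u0,v0,onz(S,u0,v0,.04))
# needle column by row: green hub centre and steel line
g=S["pixels"][150:180,340:358].astype(int)
for r in (5,8,11,14,17,19,21,23,25,27): print(150+r,(g[r].sum(1)//3).tolist())
E
```

```text
[348.13834059 172.87972683] [347.80315889 181.48304894]
347.1674418604651 180.8813953488372 [0.5711202 0.1960086 0.04     ]
155 [64, 64, 68, 82, 101, 120, 129, 124, 113, 93, 78, 70, 66, 64, 63, 64, 74, 107]
158 [64, 65, 64, 63, 66, 64, 68, 75, 75, 71, 69, 65, 65, 63, 61, 65, 65, 63]
161 [63, 62, 66, 62, 63, 68, 71, 75, 80, 69, 68, 65, 65, 64, 64, 63, 63, 64]
164 [65, 63, 63, 63, 65, 63, 68, 83, 89, 73, 65, 64, 64, 63, 65, 63, 63, 64]
167 [82, 68, 64, 65, 66, 66, 70, 86, 90, 75, 64, 63, 65, 65, 64, 64, 63, 63]
169 [165, 131, 103, 79, 67, 66, 69, 80, 84, 71, 66, 66, 63, 63, 66, 66, 65, 64]
171 [233, 233, 223, 190, 143, 97, 75, 81, 82, 70, 67, 68, 65, 64, 66, 64, 66, 65]
173 [240, 239, 239, 237, 230, 205, 151, 107, 81, 71, 66, 65, 64, 65, 66, 66, 68, 74]
175 [239, 239, 239, 239, 237, 233, 221, 187, 122, 79, 68, 67, 69, 77, 85, 101, 121, 139]
177 [237, 234, 227, 215, 188, 165, 148, 138, 124, 103, 96, 106, 124, 142, 153, 161, 161, 148]
```

The spot is within about 2–3 mm of the needle axis by every estimate. I'll release, back off and check with the wrist camera.

carry_out --plan '[[[0,0,0,0,0,0,40],[0,0,0,0,0,0,40],[0,0,0,0,0,0,40],[0,0,0,0,0,0,40],[0,0,-15,0,0,0,40],[0,0,-36,0,0,0,40],[0,0,-36,0,0,0,40],[0,0,-36,0,0,0,40],[0,0,-36,0,0,0,40],[-30,0,0,0,0,0,40],[-30,0,0,0,0,0,40],[0,0,0,0,0,0,40],[0,0,0,0,0,0,40]]]'

```text
time_s: 26.05
ee_pos: [0.5865, -0.0204, 0.2232]
eef_rot: [-3.141, -0.0, 1.628]
force: [1.1, -0.2, 0.1]
grip_width: 0.0398
grip_force: 0.0
```

```bash
python3 tr.py; python3 - <<'E'
from h import *
W=cam("wrist");D=cam("side");S=cam("scene")
print("needle exp",proj(W,[.574,.1962,.07]),proj(W,[.574,.1962,.04]))
for c,b in((D,(295,180,320,205)),(S,(335,170,362,195)),(W,(280,0,380,60))):
  h=c["pixels"][b[1]:b[3],b[0]:b[2]].astype(int); m=(h[...,0]-h[...,1]>50)&(h[...,0]-h[...,2]>40); v,u=np.nonzero(m)
  if len(u):
    w=(h[...,0]-h[...,1])[m];u0,v0=np.average(u,weights=w)+b[0],np.average(v,weights=w)+b[1]; print(len(u),u0,v0,onz(c,u0,v0,.04))
    print(" exp spot",proj(c,[.574,.1962,.04]))
# wedge in side and wrist
im=D["pixels"];m=blobs(D,(5,120,100),(20,255,255))[1]
n,l,s,ce=cv2.connectedComponentsWithStats(m);i=1+np.argmax(s[1:,4]);cn=cv2.findContours((l==i).astype(np.uint8),0,2)[0][0]
print("wedge side contour",cv2.approxPolyDP(cn,3,True)[:,0].tolist())
m=blobs(S,(5,120,100),(20,255,255))[1]
n,l,s,ce=cv2.connectedComponentsWithStats(m);i=1+np.argmax(s[1:,4]);cn=cv2.findContours((l==i).astype(np.uint8),0,2)[0][0]
print("wedge scene contour",cv2.approxPolyDP(cn,2,True)[:,0].tolist())
E
```

```text
[ 0.5865 -0.0204  0.2232] [-3.1412e+00 -2.0000e-04  1.6283e+00] [ 1.1 -0.2  0.1]
green [325.2 164.9] [ 308  147   35   37 1007] [ 0.59  -0.006  0.044]
green [323.6 209.7] [307 192  35  36 971] [ 0.591 -0.057  0.044]
needle exp [321.08643559 -64.26731763] [321.19281864 -48.51877111]
7 347.2583333333333 180.99791666666667 [0.57163569 0.19597193 0.04      ]
 exp spot [347.80315889 181.48304894]
wedge side contour [[317, 312], [296, 311], [276, 388], [277, 398], [301, 399]]
wedge scene contour [[209, 228], [142, 231], [135, 233], [135, 242], [121, 242], [120, 250], [126, 261], [211, 245]]
```

```bash
python3 - <<'E'
from h import *
D=cam("side");S=cam("scene")
print("thin side",onz(D,296,310.5,.005),onz(D,317.5,312,.005),"thin scene",onz(S,209,227.5,.005),onz(S,211,244,.005))
print("thick scene bottom",onz(S,126,261,0),"side bottom-left",onz(D,276.5,398,0), "side top-left thick",onz(D,276,388,.036), onz(S,120,250,.036))
# pointer / band : print hue info around
for c,b in((D,(344,250,368,275)),(S,(262,240,284,262))):
  h=cv2.cvtColor(c["pixels"],cv2.COLOR_RGB2HSV)[b[1]:b[3],b[0]:b[2]].astype(int);p=c["pixels"][b[1]:b[3],b[0]:b[2]].astype(int)
  red=(p[...,0]-p[...,1]>40)&(p[...,0]-p[...,2]>30)&((h[...,0]<8)|(h[...,0]>172)); yel=(p[...,0]-p[...,2]>60)&(h[...,0]>16)&(h[...,0]<36)
  for n,m in(("red",red),("yel",yel)):
    v,u=np.nonzero(m); print(n,len(u),u.mean()+b[0],v.mean()+b[1],"u",u.min()+b[0],u.max()+b[0])
E
```

```text
thin side [ 0.51537379 -0.17630344  0.005     ] [ 0.56605721 -0.18542538  0.005     ] thin scene [ 0.51367364 -0.17372463  0.005     ] [ 0.56793208 -0.18805974  0.005     ]
thick scene bottom [ 0.51308043 -0.37951768  0.        ] side bottom-left [ 0.46346749 -0.36482995  0.        ] side top-left thick [ 0.46500066 -0.35813376  0.036     ] [ 0.50793122 -0.38150113  0.036     ]
red 17 358.29411764705884 264.2352941176471 u 356 361
yel 33 350.75757575757575 263.42424242424244 u 346 355
red 16 269.3125 249.8125 u 266 272
yel 12 275.3333333333333 249.33333333333334 u 274 277
```

carry_out --plan '[[[-33,-11,0,0,0,0,50],[-33,-11,0,0,0,0,50],[-33,-11,0,0,0,0,50],[-33,-11,0,0,0,0,50],[-33,-11,0,0,0,0,50],[-33,-11,0,0,0,0,50],[-33,-11,0,0,0,0,50],[-33,-11,0,0,0,0,50],[-33,-11,0,0,0,0,50],[-33,-11,0,0,0,0,50],[-38,-11,0,0,0,0,50],[0,0,0,0,0,0.106,50],[0,0,0,0,0,0.106,50],[0,0,0,0,0,0.106,50],[0,0,0,0,0,0,50],[0,0,0,0,0,0,50]]]'

```text
time_s: 27.68
ee_pos: [0.488, -0.3937, 0.2234]
eef_rot: [-3.141, -0.0, 1.316]
force: [0.6, 0.3, 0.3]
grip_width: 0.05
grip_force: 0.0
```

```bash
python3 tr.py; python3 - <<'E'
from h import *
W=cam("wrist");D=cam("side");S=cam("scene")
m=blobs(W,(5,120,100),(20,255,255))[1]
n,l,s,ce=cv2.connectedComponentsWithStats(m);i=1+np.argmax(s[1:,4]);cn=cv2.findContours((l==i).astype(np.uint8),0,2)[0][0]
print("wedge",cv2.approxPolyDP(cn,3,True)[:,0].tolist())
# spot & needle in side now
for c,b in((D,(295,180,320,205)),(S,(335,170,362,195))):
  h=c["pixels"][b[1]:b[3],b[0]:b[2]].astype(int); m=(h[...,0]-h[...,1]>50)&(h[...,0]-h[...,2]>40); v,u=np.nonzero(m)
  if len(u):
    w=(h[...,0]-h[...,1])[m];print(len(u),np.average(u,weights=w)+b[0],np.average(v,weights=w)+b[1],"exp",proj(c,[.574,.1962,.04]))
# marker heights: point on vertical line at given xy closest
def hz(c,u,v,x,y):
  zz=np.linspace(0,.08,801);q=np.array([proj(c,[x,y,z]) for z in zz]);i=np.argmin(((q-[u,v])**2).sum(1));return zz[i],q[i]
print("band",hz(D,358.3,264.2,.6825,-.0794),hz(S,269.3,249.8,.6825,-.0794), "tri",tri([(D,358.3,264.2),(S,269.3,249.8)]))
im=np.zeros((600,800,3),np.uint8);im[:250,:400]=cv2.resize(W["pixels"],(400,250))
im[250:600,:400]=cv2.resize(D["pixels"][245:280,335:375],(400,350),interpolation=cv2.INTER_CUBIC)
im[:300,400:]=cv2.resize(D["pixels"][175:205,290:330],(400,300),interpolation=cv2.INTER_CUBIC)
im[300:,400:]=cv2.resize(S["pixels"][235:265,255:295],(400,300),interpolation=cv2.INTER_CUBIC)
cv2.imwrite("pics/mix2.png",im[:,:,::-1])
E
```

```text
[ 0.488  -0.3937  0.2234] [-3.1414e+00 -1.0000e-04  1.3162e+00] [0.6 0.3 0.3]
wedge [[296, 0], [295, 158], [312, 158], [312, 129], [319, 125], [324, 127], [324, 159], [340, 160], [345, 0], [340, 139], [327, 124], [296, 105]]
6 306.8786464410735 191.46674445740956 exp [307.01299459 192.39654342]
6 347.1658878504673 180.8785046728972 exp [347.80315889 181.48304894]
band (np.float64(0.035300000000000005), array([358.56118846, 264.24689049])) (np.float64(0.0376), array([270.75582868, 249.60192788])) tri [ 0.68136391 -0.08207643  0.03823547]
```

View pics/mix2.png

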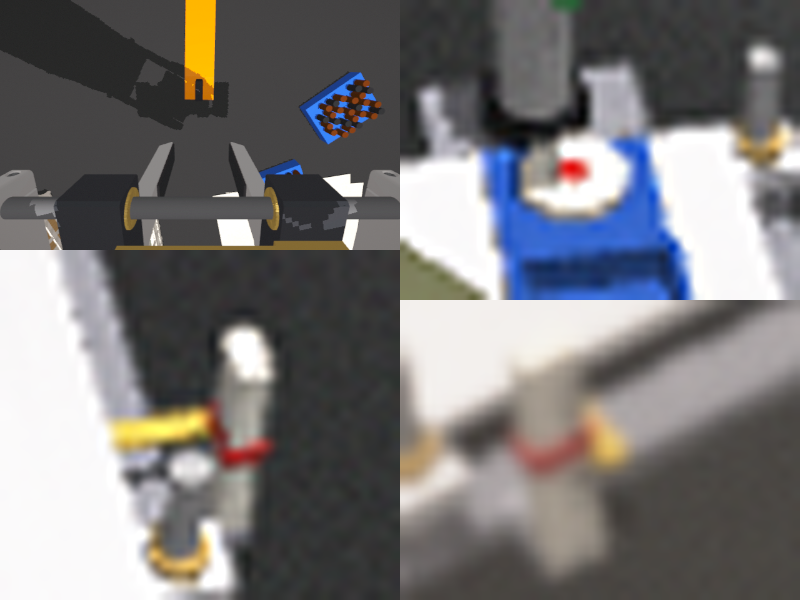

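The needle and spot line up in both cameras. The wedge fin is at wrist pixel (319,142), and the band sits a little above the pointer. One numeric cross-check of the stand from the earlier wrist picture, plus the wedge pose:

```bash
python3 - <<'E'
from h import *
W=cam("wrist"); o=telemetry.get_obs()
# earlier wrist frame (wr1): rod tops z .07 and spot
w={"K":W["K"],"o":np.array([.58338,.15788,.38519]),"R":R.from_euler("xyz",[2.8779,.0011,.0635]).as_matrix()}
a,b=onz(w,243,53,.07),onz(w,385,48,.07); m=(a+b)/2; yaw=.0874
print("rods",a,b,"mid",m,"needle from rods",m-np.array([-np.sin(yaw),np.cos(yaw),0])*.010,"spot then",onz(w,323,119,.04))
# wedge from current wrist: left/right edges at rear and fin
print("rear top corners z.036",onz(W,295,158,.036),onz(W,340,160,.036))
h=cv2.cvtColor(W["pixels"],cv2.COLOR_RGB2HSV);m=cv2.inRange(h,np.array((5,120,100)),np.array((20,255,255)))
for r in (20,60,90,110,125,130,140,150,156):
    u=np.nonzero(m[r])[0]; print(r,u.min(),u.max(),[int(x) for x in np.nonzero(np.diff(u)>2)[0]+u.min()])
# fin mask: dark within
print(W["pixels"][120:170:4,305:332:3].mean(2).astype(int))
E
```

```text
rods [0.51107829 0.19843223 0.07      ] [0.63460456 0.21031986 0.07      ] mid [0.57284143 0.20437605 0.07      ] needle from rods [0.57371431 0.19441422 0.07      ] spot then [0.58466067 0.14563721 0.04      ]
rear top corners z.036 [ 0.4650707  -0.36614917  0.036     ] [ 0.51254623 -0.38094865  0.036     ]
20 296 344 [296]
60 296 343 [296]
90 295 343 [296]
110 295 342 [304]
125 295 342 [327]
130 295 591 [311, 318, 320]
140 295 342 [312]
150 295 584 [312, 330]
156 295 581 [312, 327, 328, 338, 344]
[[111 111 113 112 111 137 147 147 147]
 [106 106 108 107 105 105 106 119 149]
 [103 102 103  27  27  27  29 105 132]
 [104 105  96  36  40  37  34 104 106]
 [102 101  96  38  38  38  33 106 104]
 [105 103  96  37  37  38  32 104 106]
 [104 105  96  41  63  36  33 105 106]
 [105 104  96  38  37  35  31 103 104]
 [101 100  95  34  35  34  42 102 103]
 [102 100  96  35  36  35  41 102 102]
 [ 38  38  36  34  31  33  35  44  49]
 [ 38  40  37  38  40  39  40  37  37]
 [ 37  39  37  37  36  38  39  38  38]]
```

The wrist cross-check agrees to about 1 mm on the slide. The wedge fin is at (0.494,-0.354) with yaw -0.26. Now I'll grip it.

carry_out --plan '[[[20,-2,0,0,0,0,50],[20,-2,0,0,0,0,50],[0,0,0,0,0,0,50],[0,0,34,0,0,0,50],[0,0,36,0,0,0,50],[0,0,36,0,0,0,50],[0,0,36,0,0,0,50],[0,0,22,0,0,0,50],[0,0,11,0,0,0,50],[0,0,0,0,0,0,50],[0,0,0,0,0,0,5],[0,0,0,0,0,0,5],[0,0,0,0,0,0,5],[0,0,0,0,0,0,5],[0,0,0,0,0,0,5],[0,0,0,0,0,0,5],[0,0,0,0,0,0,5],[0,0,0,0,0,0,5]]]' --squeeze 40

```text
time_s: 29.43
ee_pos: [0.4943, -0.3544, 0.0489]
eef_rot: [3.141, 0.0, 1.313]
force: [-1.2, 0.7, 3.4]
grip_width: 0.0118
grip_force: 40.0
```

carry_out --plan '[[[2,6,0,0,0,0,5],[4.1,12,0,0,0,0,5],[4.1,12,0,0,0,0,5],[4.1,12,0,0,0,0,5],[4.1,12,0,0,0,0,5],[4.1,12,0,0,0,0,5],[4.1,12,0,0,0,0,5],[4.1,12,0,0,0,0,5],[4.1,12,0,0,0,0,5],[4.1,12,0,0,0,0,5],[2,6,0,0,0,0,5],[0,0,0,0,0,0,5],[0,0,0,0,0,-0.0575,5],[0,0,0,0,0,-0.0575,5],[0,0,0,0,0,-0.0575,5],[0,0,0,0,0,-0.0575,5],[0,0,0,0,0,-0.0575,5],[0,0,0,0,0,-0.0575,5],[0,0,0,0,0,0,5],[0,0,0,0,0,0,5]]]'

```text
time_s: 31.1
ee_pos: [0.6209, -0.3455, 0.0489]
eef_rot: [3.141, 0.0, 1.656]
force: [-0.4, 0.6, 5.9]
grip_width: 0.0115
grip_force: 40.0
```

```bash
cat > st.py <<'E'
from h import *
P=np.array([.5881,.0348]);Y=.0874;M=np.array([[np.cos(Y),np.sin(Y)],[-np.sin(Y),np.cos(Y)]])
o=telemetry.get_obs();print("tcp in stand mm",(M@(o["ee_pos"][:2]-P)*1000).round(1),"z",o["ee_pos"][2].round(4),"yaw-stand",o["eef_rot"][2]-np.pi/2-Y,"F",o["force"].round(1))
W=cam("wrist");h=cv2.cvtColor(W["pixels"],cv2.COLOR_RGB2HSV);m=cv2.inRange(h,np.array((5,120,100)),np.array((20,255,255)))
D=cam("side");S=cam("scene")
for n,c in(("side",D),("scene",S)):
    hh=cv2.cvtColor(c["pixels"],cv2.COLOR_RGB2HSV);mm=cv2.inRange(hh,np.array((5,120,100)),np.array((20,255,255)))
    k,l,s,ce=cv2.connectedComponentsWithStats(mm);i=1+np.argmax(s[1:,4]);cn=cv2.findContours((l==i).astype(np.uint8),0,2)[0][0]
    print(n,cv2.approxPolyDP(cn,3,True)[:,0].tolist())
def w(x,y,z): return [*(P+M.T@np.array([x,y])/1e3),z/1e3]
for c in (D,S):
    # band and pointer rows
    b=(344,240,368,275) if c is D else (262,232,284,262)
    p=c["pixels"][b[1]:b[3],b[0]:b[2]].astype(int);hh=cv2.cvtColor(c["pixels"],cv2.COLOR_RGB2HSV)[b[1]:b[3],b[0]:b[2]].astype(int)
    red=(p[...,0]-p[...,1]>40)&(p[...,0]-p[...,2]>30)&((hh[...,0]<8)|(hh[...,0]>172)); yel=(p[...,0]-p[...,2]>60)&(hh[...,0]>16)&(hh[...,0]<36)
    for n,q in(("red",red),("yel",yel)):
        v,u=np.nonzero(q)
        if len(u): print(n,len(u),(u.mean()+b[0]).round(2),(v.mean()+b[1]).round(2),"u",u.min()+b[0],u.max()+b[0],"v",v.min()+b[1],v.max()+b[1])
    print("exp: post z28/z38/z42/z46",[proj(c,w(84,-122,z)).round(1).tolist() for z in(28,38,42,46)])
E
python3 st.py
```

```text
tcp in stand mm [  -0.5 -381.7] z 0.0489 yaw-stand -0.002390099869565704 F [-0.4  0.6  5.9]
side [[337, 367], [342, 391], [365, 386], [364, 370], [352, 381], [343, 365]]
scene [[230, 256], [219, 244], [165, 263], [154, 270], [154, 278], [144, 283], [137, 278], [150, 299], [229, 260]]
exp: post z28/z38/z42/z46 [[358.3, 265.9], [358.6, 263.6], [358.8, 262.7], [358.9, 261.7]]
red 16 269.31 249.81 u 266 272 v 248 251
yel 12 275.58 249.33 u 274 277 v 247 251
exp: post z28/z38/z42/z46 [[271.1, 252.3], [270.7, 249.5], [270.6, 248.3], [270.4, 247.2]]
```

```bash
python3 - <<'E' 
import io,contextlib
with contextlib.redirect_stdout(io.StringIO()):
    from st import *
from scipy.optimize import least_squares
obs=[(D,-1,1,356.2,260.7),(D,-1,-1,357.8,265.8),(D,1,-1,362,264.7),(S,1,-1,269,252),(S,-1,-1,266.2,249),(S,1,1,274,249)]
f=lambda q:np.concatenate([proj(c,w(84+i*q[1],-122+j*q[1],q[0]))-[u,v] for c,i,j,u,v in obs])
r=least_squares(f,[40,5]);print("z,a",r.x,f(r.x).round(1))
g=lambda q:np.concatenate([proj(c,w(84+q[2]+i*q[1],-122+q[3]+j*q[1],q[0]))-[u,v] for c,i,j,u,v in obs])
r=least_squares(g,[40,5,0,0]);print("free",r.x,g(r.x).round(1))
print("thin exp scene",proj(S,w(-25,-201.7,5)),proj(S,w(25,-201.7,5)))
for x in (78,76,74,72): print("ptr tip exp",x,proj(D,w(x,-122,28)),proj(S,w(x,-122,28)))
E
```

```text
z,a [40.52155522  6.46319779] [-0.6  0.7 -0.9 -0.3 -0.1 -0.   0.6 -0.2  0.6 -0.8  0.5  0.3]
free [42.26782086  6.46163078  0.97591918 -1.64485388] [-0.   0.7 -0.3 -0.3  0.5  0.   0.1 -0.1  0.1 -0.7  0.   0.4]
thin exp scene [220.61556641 244.40021238] [229.92600208 257.68624093]
ptr tip exp 78 [356.02546295 266.29980975] [269.79026629 250.62325487]
ptr tip exp 76 [355.27324527 266.41831564] [269.35880512 250.07803389]
ptr tip exp 74 [354.52054489 266.53689759] [268.9282939 249.5340133]
ptr tip exp 72 [353.76736133 266.65555565] [268.49872948 248.99118916]
```

The band middle comes out at about z 41.3 mm, so the lift should be about 13.3 mm, which puts the TCP at stand y ≈ -215. Pushing the wedge in.

carry_out --plan '[[[4,0,0,0,0,0,5],[8,0,0,0,0,0,5],[8,0,0,0,0,0,5],[8,0,0,0,0,0,5],[8,0,0,0,0,0,5],[8,0,0,0,0,0,5],[8,0,0,0,0,0,5],[8,0,0,0,0,0,5],[8,0,0,0,0,0,5],[8,0,0,0,0,0,5],[6,0,0,0,0,0,5],[4,0,0,0,0,0,5],[4,0,0,0,0,0,5],[4,0,0,0,0,0,5],[4,0,0,0,0,0,5],[4,0,0,0,0,0,5],[4,0,0,0,0,0,5],[4,0,0,0,0,0,5],[0,0,0,0,0,0,5],[0,0,0,0,0,0,5]]]'

```text
time_s: 33.07
ee_pos: [0.6112, -0.2363, 0.0489]
eef_rot: [3.141, 0.001, 1.656]
force: [-0.5, -4.4, 5.7]
grip_width: 0.0113
grip_force: 40.0
```

```bash
python3 st.py
```

```text
tcp in stand mm [  -0.7 -272.1] z 0.0489 yaw-stand -0.0022314324723174683 F [-0.5 -4.4  5.7]
side [[324, 310], [330, 340], [351, 336], [350, 319], [339, 330], [332, 322], [332, 309]]
scene [[231, 235], [201, 247], [202, 254], [192, 260], [183, 253], [194, 276], [243, 252]]
exp: post z28/z38/z42/z46 [[358.3, 265.9], [358.6, 263.6], [358.8, 262.7], [358.9, 261.7]]
red 17 269.53 249.76 u 266 273 v 248 251
yel 13 274.92 247.54 u 273 276 v 245 250
exp: post z28/z38/z42/z46 [[271.1, 252.3], [270.7, 249.5], [270.6, 248.3], [270.4, 247.2]]
```

carry_out --plan '[[[4,0,0,0,0,0,5],[4,0,0,0,0,0,5],[4,0,0,0,0,0,5],[4,0,0,0,0,0,5],[4,0,0,0,0,0,5],[4,0,0,0,0,0,5],[4,0,0,0,0,0,5],[4,0,0,0,0,0,5],[4,0,0,0,0,0,5],[4,0,0,0,0,0,5],[0,0,0,0,0,0,5],[0,0,0,0,0,0,5]]]'

```text
time_s: 34.22
ee_pos: [0.6078, -0.1964, 0.0489]
eef_rot: [3.141, 0.001, 1.656]
force: [0.0, -4.8, 5.3]
grip_width: 0.012
grip_force: 40.0
```

```bash
python3 st.py; python3 - <<'E'
from h import *
S=cam("scene");a=cv2.imread("pics/scene0.png")[:,:,::-1]
for n,p in(("0",a),("now",S["pixels"])):
    q=p[236:258,268:282].astype(int); yv=np.clip(q[...,0]-q[...,2]-25,0,None)*(q[...,1]>q[...,2]+15); print(n); print(yv)
E
```

```text
tcp in stand mm [  -0.6 -232.1] z 0.0489 yaw-stand -0.0022155836609652757 F [ 0.  -4.8  5.3]
side [[321, 292], [327, 324], [346, 321], [346, 304], [335, 314], [328, 305], [327, 291]]
scene [[232, 234], [218, 239], [218, 246], [208, 252], [199, 246], [210, 268], [244, 252]]
red 4 358.5 266.0 u 357 360 v 266 266
yel 3 355.33 271.33 u 355 356 v 271 272
exp: post z28/z38/z42/z46 [[358.3, 265.9], [358.6, 263.6], [358.8, 262.7], [358.9, 261.7]]
red 18 269.72 249.67 u 266 273 v 248 251
yel 16 274.31 245.38 u 273 276 v 243 248
exp: post z28/z38/z42/z46 [[271.1, 252.3], [270.7, 249.5], [270.6, 248.3], [270.4, 247.2]]
0
[[ 0  0  0  0  0  0  0  0  0  0  0  0  0  0]
 [ 0  0  0  0  0  0  0  0  0  0  0  0  0  0]
 [ 0  0  0  0  0  0  0  0  0  0  0  0  0  0]
 [ 0  0  0  0  0  0  0  0  0  0  0  0  0  0]
 [ 0  0  0  4  0  0  0  0  0  0  0  0  0  0]
 [ 0  2  0  0  0  0  0  0  0  0  0  0  0  0]
 [ 0  0  0  0  0  0  0  0  0  0  0  0  0  0]
 [ 0  0  0  0  0  0  0  0  0  0  0  0  0  0]
 [ 0  0  0  0  0  0  0  0  0  0  0  0  0  0]
 [ 0  0  0  0  0 14 16  0  0  0  0  0  0  0]
 [ 0  0  0  0  0 33 47 15  0  0 
[... 803 characters left out ...]
13  0  0  0  0  0  0  0]
 [ 0  0  0  0  8 39 54 25  0  0  0  0  0  0]
 [ 0  0  0  0 13 58 88 59  7  0  0  0  0  0]
 [ 0  0  0  0 10 60 93 81 34  0  0  0  0  0]
 [ 0  0  0  0 10 58 96 92 60  7  0  0  0  0]
 [ 0  0  0  0  0 53 96 94 67 15  0  0  0  0]
 [ 0  0  0  0  0 51 68 56 27  0  0  0  0  0]
 [ 0  0  0  0  0  0  0  0  0  0  0  0  0  0]
 [ 0  0  0  0  0  0  0  0  0  0  0  0  0  0]
 [ 0  0  0  0  0  0  0  0  0  0  0  0  0  0]
 [ 0  0  0  0  0  0  0  0  0  0  0  0  0  0]
 [ 0  0  0  0  0  0  0  0  0  0  0  0  0  0]
 [ 0  0  0  0  0  0  0  0  0  0  0  0  0  0]
 [ 0  0  0  0  0  0  0  0  0  0  0  0  0  0]
 [ 0  0  0  0  0  0  0  0  0  0  0  0  0  0]
 [ 0  0  0  0  0  0  0  0  0  0  0  0  0  0]]
```

Lift is about 10.2 mm, as predicted. The last 16 mm, then release and back off.

carry_out --plan '[[[4,0,0,0,0,0,5],[4,0,0,0,0,0,5],[4,0,0,0,0,0,5],[4,0,0,0,0,0,5],[0,0,0,0,0,0,5],[0,0,0,0,0,0,5],[0,0,0,0,0,0,5]]]'

```text
time_s: 35.0
ee_pos: [0.6064, -0.1806, 0.0489]
eef_rot: [3.141, 0.001, 1.656]
force: [-0.1, -4.7, 6.3]
grip_width: 0.0117
grip_force: 40.0
```

carry_out --plan '[[[0,0,0,0,0,0,50],[0,0,0,0,0,0,50],[0,0,0,0,0,0,50],[0,0,0,0,0,0,50],[0,0,0,0,0,0,50],[0,0,-10,0,0,0,50],[0,0,-30,0,0,0,50],[0,0,-36,0,0,0,50],[0,0,-36,0,0,0,50],[0,0,-36,0,0,0,50],[-36,0,0,0,0,0,50],[-36,0,0,0,0,0,50],[-36,0,0,0,0,0,50],[-36,0,0,0,0,0,50],[-36,0,0,0,0,0,50],[0,0,0,0,0,0,50],[0,0,0,0,0,0,50]]]'

```text
time_s: 36.42
ee_pos: [0.6212, -0.3609, 0.1961]
eef_rot: [-3.141, -0.0, 1.655]
force: [-0.3, 0.8, 0.8]
grip_width: 0.05
grip_force: 0.0
```

```bash
python3 st.py; python3 - <<'E'
import io,contextlib
with contextlib.redirect_stdout(io.StringIO()):
    from st import *
a={"pixels":np.ascontiguousarray(cv2.imread("pics/scene0.png")[:,:,::-1])};b={"pixels":np.ascontiguousarray(cv2.imread("pics/side0.png")[:,:,::-1])}
def yc(c,box):
    q=c["pixels"][box[1]:box[3],box[0]:box[2]].astype(float);yv=np.clip(q[...,0]-q[...,2]-40,0,None)*(q[...,1]>q[...,2]+25)
    v,u=np.indices(yv.shape);return (yv*u).sum()/yv.sum()+box[0],(yv*v).sum()/yv.sum()+box[1],yv.sum()
print("scene",yc(a,(268,236,282,258)),yc(S,(268,236,282,258)));print("side",yc(b,(345,250,357,266)),yc(D,(345,250,357,266)))
# spot now (lifted ~13): z .053
for c,bx in((D,(295,175,320,205)),(S,(335,165,362,195))):
  h=c["pixels"][bx[1]:bx[3],bx[0]:bx[2]].astype(int); m=(h[...,0]-h[...,1]>50)&(h[...,0]-h[...,2]>40); v,u=np.nonzero(m)
  if len(u): print("spot",len(u),u.mean()+bx[0],v.mean()+bx[1],onz(c,u.mean()+bx[0],v.mean()+bx[1],.0533),"exp",proj(c,[.574,.1962,.0533]))
for c in(D,S):print([(g[0],g[1][4],onz(c,*g[0],.093).round(3)) for g in blobs(c,(50,100,50),(75,255,255),60)[0]])
# expected pointer shift per mm at y -108
for c in(D,S): print([proj(c,w(80,-108,z)).round(2).tolist() for z in (28,38,41,44)])
q=S["pixels"][236:258,262:282].astype(int);print((q[...,0]-q[...,1]))
E
```

```text
tcp in stand mm [  -1.5 -397.1] z 0.1961 yaw-stand -0.0032040667266576006 F [-0.3  0.8  0.8]
side [[333, 285], [319, 288], [331, 293]]
scene [[230, 232], [224, 233], [224, 242], [214, 248], [209, 240], [205, 242], [217, 265], [244, 252]]
exp: post z28/z38/z42/z46 [[358.3, 265.9], [358.6, 263.6], [358.8, 262.7], [358.9, 261.7]]
red 18 269.72 249.67 u 266 273 v 248 251
yel 17 274.24 244.47 u 273 276 v 242 247
exp: post z28/z38/z42/z46 [[271.1, 252.3], [270.7, 249.5], [270.6, 248.3], [270.4, 247.2]]
scene (np.float64(274.87191539365455), np.float64(248.7250293772033), np.float64(851.0)) (np.float64(274.23843782117166), np.float64(244.74409044193217), np.float64(973.0))
side (np.float64(350.6118421052632), np.float64(262.40673374613004), np.float64(2584.0)) (np.float64(nan), np.float64(nan), np.float64(0.0))
spot 5 347.2 177.4 [0.57197941 0.19513614 0.0533    ] exp [347.95037077 177.70446801]
[(array([372. , 102.1]), np.int32(540), array([0.86 , 0.621, 0.093]))]
[(array([557., 154.]), np.int32(233), array([0.808, 0.696, 0.093])), (array([566.7, 165.3]), np.int32(369), array([0.852, 0.68 
[... 1267 characters left out ...]

 [ 6  7  7 20 30 25 15 16 20 33 45 57 48 21 10  9  7  6  7  7]
 [ 5  5  7 19 44 51 39 36 44 60 67 58 36 15  8  6  7  5  6  5]
 [ 6  7  7 15 38 62 67 67 66 63 53 37 22 11  6  5  5  5  5  5]
 [ 5  6  7  9 19 41 60 61 51 38 26 17 12  6  5  4  6  4  5  5]
 [ 6  6  7  7  9 19 33 34 25 17 13  8  6  6  5  5  6  4  5  3]
 [ 6  7  7  6  8  8 14 15 13 10  8  9  7  5  5  4  3  5  4  4]
 [ 6  6  8  7  7  8 10  8  9  9  8  7  8  6  4  2  5  3  4  3]
 [ 6  8  7  6  8  8  9 10 10  9  9  9  7  6  5  3  5  3  4  4]
 [ 8  5  7  7  6  7  8 10 10  9  9  9  9  5  5  4  4  4  4  4]
 [ 5  5  5  5  6  7  8  9  8 10 10  9  7  7  5  5  4  4  3  4]]<stdin>:7: RuntimeWarning: invalid value encountered in scalar divide
```

The pointer is near z 41–42. My hand-read band pixels may be biased, so I'll refit the band height from column centroids of the first pictures.

```bash
python3 - <<'E'
import io,contextlib
with contextlib.redirect_stdout(io.StringIO()):
    from st import *
from scipy.optimize import least_squares
data=[]
for c,fn,bx in((S,"scene0",(264,245,274,256)),(D,"side0",(355,257,364,270))):
    p=cv2.imread(f"pics/{fn}.png")[:,:,::-1][bx[1]:bx[3],bx[0]:bx[2]].astype(float)
    r=np.clip(np.minimum(p[...,0]-p[...,1],(p[...,0]-p[...,2]))-18,0,None)*(p[...,1]-p[...,2]<25)
    print(fn);print(r.astype(int))
    for k in range(r.shape[1]):
        if r[:,k].sum()>45: data.append((c,bx[0]+k,bx[1]+(r[:,k]*np.arange(r.shape[0])).sum()/r[:,k].sum(),r[:,k].sum()))
def line(c,z,a,dx=0,dy=0):
    P_=[(-a,-a),(a,-a),(a,a)] if c is S else [(-a,a),(-a,-a),(a,-a)]
    return np.array([proj(c,w(84+dx+i,-122+dy+j,z)) for i,j in P_])
def f(q):
    out=[]
    for c,u,v,_ in data:
        L=line(c,*q);out.append(np.interp(u,L[:,0],L[:,1])-v)
    return np.array(out)
print([(("S" if c is S else "D"),u,round(v,2)) for c,u,v,_ in data])
for a in(5,6,7):
    r=least_squares(lambda q:f([q[0],a]),[41]);print(a,r.x,f([r.x[0],a]).round(1))
    for c,n in((S,"S"),(D,"D")):
        i=[k for k,d in enumerate(data) if d[0] is c]; r=least_squares(lambda q:f([q[0],a])[i],[41]);print("  ",n,r.x)
E
```

```text
scene0
[[ 0  0  0  0  0  0  0  0  0  0]
 [ 0  0  0  0  0  0  0  0  0  0]
 [ 0  0  0  0  0  0  0  0  6  0]
 [ 0  1 11  6  0  0  2 14 28 40]
 [ 0  1 26 32 20 18 27 44 50 40]
 [ 0  0 20 45 49 48 49 46 34 23]
 [ 0  0  1 23 45 45 35 21 10  1]
 [ 0  0  0  1 14 15  8  0  0  0]
 [ 0  0  0  0  0  0  0  0  0  0]
 [ 0  0  0  0  0  0  0  0  0  0]
 [ 0  0  0  0  0  0  0  0  0  0]]
side0
[[  0   0   0   0   0   0   0   0   0]
 [  0   0   0   0   0   0   0   0   0]
 [  0   0   0   0   0   0   0   0   0]
 [  7  31   0   0   0   0   0   0   0]
 [  0  35   0   0   0   0   0   0   0]
 [  0  53   0   0   0   0   0   0   0]
 [  0  38  34   0   0   0   0   0   0]
 [  0  12  33   0  25  76  81   4   0]
 [  0   4  84 119  99  77  33   0   0]
 [  0   0  31  43  24  24   0   0   0]
 [  0   0   0   0   0   0   0   0   0]
 [  0   0   0   0   0   0   0   0   0]
 [  0   0   0   0   0   0   0   0   0]]
[('S', 266, np.float64(249.19)), ('S', 267, np.float64(249.82)), ('S', 268, np.float64(250.41)), ('S', 269, np.float64(250.45)), ('S', 270, np.float64(250.17)), ('S', 271, np.float64(249.59)), ('S', 272, np.float64(249.11)), ('S', 273, np.float64(248.86)), ('D', 356, np.float64(261.87)), ('D', 357, np.float64(264.62)), ('D', 358, np.float64(265.27)), ('D', 359, np.float64(264.99)), ('D', 360, np.float64(264.71)), ('D', 361, np.float64(264.29))]
5 [39.88247429] [-0.7 -1.3 -1.5 -0.3  1.   1.1  1.1  0.8  0.  -0.5 -0.3 -0.2 -0.1  0.2]
   S [40.30421281]
   D [39.18163102]
6 [41.35618813] [-1.2 -1.8 -1.1  0.1  1.   1.1  1.   0.8 -0.1  0.2 -0.3 -0.2 -0.1  0.2]
   S [41.47273098]
   D [41.1882743]
7 [43.23207472] [-1.8 -1.6 -0.9  0.3  0.8  0.9  0.9  0.6  0.5  0.4 -0.4 -0.3 -0.2  0.1]
   S [43.12692319]
   D [43.40126409]
```

```bash
python3 - <<'E'
import io,contextlib
with contextlib.redirect_stdout(io.StringIO()):
    from st import *
sd=cv2.imread("pics/side0.png").mean(2).astype(int);sc=cv2.imread("pics/scene0.png").mean(2).astype(int)
print("side cols 352..368"); [print(r,sd[r,352:368]) for r in range(250,275,1)]
print("scene cols 262..280");[print(r,sc[r,262:280]) for r in range(238,264,2)]
for a in(5,6,7):
    for z in(74,55,35):
        print(a,z,"D",[proj(D,w(84+i*a,-122+j*a,z)).round(1).tolist() for i,j in((-1,1),(-1,-1),(1,-1),(1,1))],"S",[proj(S,w(84+i*a,-122+j*a,z)).round(1).tolist() for i,j in((-1,-1),(1,-1),(1,1))])
E
```

```text
side cols 352..368
250 [51 49 47 48 51 50 49 47 48 48 53 50 52 48 50 53]
251 [52 50 54 51 52 45 41 46 48 47 50 51 51 51 56 50]
252 [ 51  54  49  46  49  57  90 116  86  52  46  49  52  54  50  50]
253 [ 54  53  51  41  43 130 243 255 229  91  44  53  48  50  45  52]
254 [ 51  53  53  46  42 178 255 255 255 150  45  47  44  53  53  51]
255 [ 52  51  50  49  42 105 254 255 255 212  84  47  53  49  49  47]
256 [ 46  46  51  45  37 109 196 254 255 211  85  51  54  49  55  57]
257 [ 52  52  49  50  59 114 154 242 228 231 106  38  53  51  51  48]
258 [ 44  52  52  50  63 118 125 137 152 133  68  48  49  49  49  50]
259 [ 52  43  46  49  82 120 123 145 158 135  70  48  51  49  46  52]
260 [ 59  61  73  62  85 116 137 154 159 112  56  47  52  54  48  50]
261 [135 136 171 135  90 116 145 159 165  92  50  51  48  50  48  54]
262 [197 197 195 139  63 110 146 157 164  91  48  51  50  53  50  51]
263 [173 153  98  91  59  79 150 158 161  81  49  50  49  50  51  54]
264 [ 67  84  73  69  77  84 150 145 135  89  57  56  46  48  53  46]
265 [129 173 180 135  93  68  84  78  59  53  50  52  51  47  4
[... 2077 characters left out ...]
], [362.9, 256.5], [361.6, 252.7]] S [[265.7, 238.6], [268.4, 241.9], [273.0, 239.6]]
6 55 D [[356.3, 258.0], [357.6, 261.8], [362.2, 261.1], [360.9, 257.3]] S [[266.5, 244.1], [269.1, 247.5], [273.7, 245.1]]
6 35 D [[355.6, 262.8], [356.9, 266.6], [361.4, 265.9], [360.1, 262.1]] S [[267.3, 249.8], [269.9, 253.1], [274.4, 250.8]]
7 74 D [[356.5, 253.2], [358.0, 257.6], [363.4, 256.8], [361.9, 252.3]] S [[265.1, 238.5], [268.2, 242.4], [273.7, 239.7]]
7 55 D [[355.8, 257.8], [357.3, 262.2], [362.7, 261.4], [361.2, 257.0]] S [[265.9, 244.1], [269.0, 247.9], [274.3, 245.2]]
7 35 D [[355.2, 262.5], [356.6, 267.0], [361.9, 266.1], [360.4, 261.7]] S [[266.7, 249.7], [269.7, 253.6], [275.0, 250.9]]
```

By scene and side profiles the band middle is at about 41.5–42.5 mm and the pointer at about 41–42 mm, well inside ±3 mm. The spot and pots are still in place and the arm is clear, so I'm handing in.

```bash
python3 -c "
from station import ctrl
print(ctrl.hand_in())"
```

```text
the job is handed in; nothing more can be done
None
```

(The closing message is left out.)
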